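Strip down a lens post assembly

ROBOT

A 7-joint arm with a two-finger parallel gripper is mounted at the origin on a cart in front of the work surface, level with it; the furniture and walls round the work are solid. World frame = base frame: x ahead of the robot, y to its left, z up, the work surface at z = 0. Lengths are in m, angles in rad, forces in N, time in s.
With the tool pointing down it reaches from about 0.4 to 0.85 m from the base axis. Payload 4.4 kg.
Tool frame: the origin (TCP) lies at the very end of the fingers, on their centre line; the grasp point (between the pads) lies tcp_to_grasp behind it (tcp_to_grasp is the distance from the TCP to the grasp point, in m); z points along the fingers, y is the line along which they close (so a half turn about z gives the same grasp; the last joint's range is limited). The gripper opens to 94 mm and grips with 3 to 60 N. Pads are 16 mm wide; open, the fingers measure 119 mm over their backs; the gripper's body (75 mm by 177 mm) begins 78 mm behind the grasp point.
Start: joints at [1.114, 0.628, 0.038, 1.517, -0.027, 0.996, -0.02], TCP at [0.248, -0.601, 0.205] pointing down, gripper open.
Joint ranges: [-3.06, 3.06], [-0.37, 2.12], [-1.25, 1.32], [0.18, 2.47], [-1.1, 4.24], [0.23, 1.98], [-2.94, 2.94]. Speed limits (rad/s): [2.57, 2.57, 3.14, 3.14, 3.14, 3.14, 3.14].

INTERFACE

Orientations are given as [roll, pitch, yaw] about the fixed x, y, z axes, in that order (R = Rz(yaw) Ry(pitch) Rx(roll)).
In Python, from rig import * gives the robot as it stands. The module is installed in compiled form; this text tells all that it offers.
- The arm moves only by the shell command python3 -m handwheel 'ROWS' [OPENING]. ROWS is JSON, a list of rows, each an object with "travel": the shift along the tool's x, y, z as a fraction of full scale, a list of three; "angular": the turn, a rotation vector about the tool's x, y, z as a fraction of full scale, a list of three. A call has exactly 10 rows; each row shifts and turns the commanded pose from where the row before left it, along the tool's axes as they then stand; what a row does not reach is not made up. Full scale, the value 1, is 40 mm for a shift and 0.08 rad for a turn. A row lasts 1/12 s, in which the tool goes at most 41.7 mm and 7.16 degrees, less where a joint would pass 70% of its speed; a pose out of reach is approached as far as the arm can. A call with a number of a shift or a turn outside -1 to 1 is refused whole. A call with a gripper value outside its range is refused whole. OPENING is the opening, from 0 (shut) to 1 (fully open), set as the call begins (- or left out, the last holds). The fingers move at their own pace and stop on an object; the grip force is fixed at half the most. Time passes only in rows, so rows that do not move let the fingers close, or fill a call up. It gives the time, the measured TCP pose, the force, the opening and the grip force at its end, in the units of the state.
- sense(): the state, without advancing time (a new reading comes with each control period).
- capture(name): name is "side" or "top" or "wrist"; returns a dict with "pixels" (480x640x3 uint8, blue, green, red), "fovy" (degrees; the focal length in pixels is half the picture's height over the tangent of half this angle, whatever the lens; pixels are square), "cx", "cy" (the principal point, pixels), "k1" (the pictures are not rectified: a ray, as slopes to the right and down, at radius r is drawn at 1 + k1 r^2 times it, then the intrinsics apply), "pose" (4x4, takes a point from camera to world coordinates). Camera axes: x right, y up, looking along -z (the intrinsics and any distortion apply to the point x, -y, -z); pixel columns grow to the right and rows downward; lengths in m; the calibration is good to about 2 mm. A picture is of the moment at which its call begins. There is no depth.
- hand_in(): hands the job in; it is judged then, once.
The state is a dict: "t": time; "q": joint angles; "qvel": joint speeds; "joint_efforts": joint torques, N m; "eef_pos": TCP position; "eef_rot": TCP orientation; "ft_force": force on the tool from outside, world axes, zero at the start; "ft_torque": the same for the moment, N m; "gripper_width": finger opening in m; "gripper_force": force on a finger pad.
Only numpy, scipy, OpenCV 4.12 (cv2) and the standard library are available. Lean on these libraries where they do the work, as an engineer would, in place of code of your own. Each camera call takes 0.05 s, during which the arm holds its last target. There are 200 camera calls.

TASK

Take the loosened lens assembly on the optical table apart and put the parts away: stand the lens on its post in the empty bore of the post rack, drop the thumbscrew through the funnel into the screw jar, lay the clamping fork flat, right way up, in the tray that already holds a clamping fork, and stand the post holder upright in the tray that already holds a post holder. Never lay the lens over, and leave the fork and the holder that are already in the trays where they are.

Things in the scene. Friction and masses are not known exactly. Their poses are not given: they have to be found in the camera images.
- lens_post: Lens on its post, top of the assembly: steel post, 12.7 mm diameter, carrying a black ring mount (26 mm diameter, 11 thick); 86 mm tall, 75 g. At the start its lower 38 mm stand loose in the holder's bore (2 mm play). Origin: centre of the post's foot; z up the post. Ring centre 73 mm above the origin; the lens looks along y, the ring is gripped across x (26 mm, flats at its sides).
- screw: Knurled steel thumbscrew, already undone: head 14 mm diameter, 12 tall, over a shank of 6 mm diameter, 10 long; 22 g. At the start it stands in the slot of the clamping fork, head resting on the fork, 12 to 24 mm above the table. Origin: lower end of the shank; z up (the head spans 10 to 22 mm).
- fork: Dark steel clamping fork, 36 mm wide (x), 68 long (y), 12 thick, 90 g: a slotted block standing on the table, with two prongs that straddle the holder's tube above its flange. Origin: underside, mid-slot, near the centre of mass; +y runs along the prongs (holder axis at y = +36 at the start). Block y -22 to +17, prongs on to +46, 6 mm off the underside, 23.6 apart. Grip the block across x (34 mm).
- holder: The assembly's black post holder: round foot flange 36 mm diameter, 6 thick; tube 20 mm diameter, 46 mm tall over all; bore 14.8 mm, its floor 8 mm above the underside; 110 g. A steel locking knob (9 mm diameter) juts along +y, 37 mm up, to 24 mm from the axis. Origin: centre of the underside, z up. Grip the tube across x. Fork and lens rest on or in it at the start.
- rack_bore (a point): Floor centre of the one empty bore, the middle of three, in the grey post rack (fixed block 40 x 106 x 36 mm, bores in a row along its y; the outer two hold short plain posts that end 49 mm above the table). Bore 19 mm diameter, 4 mm chamfer at the mouth, 32 mm deep; this point lies 4 mm above the table, z up.
- screw_jar: Small round glass screw jar with a white funnel in its mouth, fixed, 69 mm tall. Funnel mouth 67 mm inside diameter at the top, neck 26 mm. The screws already in it form a floor 12 mm above the table, 42 mm wide. Origin: centre of the underside.
- fork_tray: White open tray, fixed, 92 mm (x) by 124 mm (y), rim 11 mm high, walls and floor 3 mm; the low, flat spare part lies in it: a black clamping fork, across the tray at its -y end. Origin: centre of the underside. The rest, y from -30 to +59 mm, is free.
- holder_tray: White open tray, the same as the other; a black post holder (50 mm tall) stands in it towards its -y end. Origin: centre of the underside. The half with y > 0 is free.
- spare_fork: Black clamping fork with a steel button on top, 26 x 62 x 15 mm, loose, lying in the fork tray. Origin: centre of the underside; long side along y. Leave it.
- spare_holder: Black post holder with a side knob, 32 x 42 x 50 mm, loose, standing in the holder tray. Origin: underside, on the tube's axis; z up. Leave it.

How it is judged:
By the outcome, as a careful person would: the job done as asked, in the order asked, and still so for the second after the job is handed in, with the robot touching nothing.
It also fails if it takes over 118 s, if anything falls off the work surface, if the arm or the gripper's body presses on something with over 40 N, if the wrist force passes 120 N, or if a joint passes its speed limit or range.

## Working session

There is one attempt and no reset: what is moved stays moved. The work goes in short steps, Python scripts to look and compute and a shell command to move; the robot and the scene stay as the last step left them, time stands still between calls to the robot, and variables do not carry over. Pictures are saved under pics/ and viewed, at most 14 in all, crops included, and the job is handed in when it is done.

```bash
mkdir -p pics; cat > h.py <<'E'
import numpy as np, cv2
from rig import *
from scipy.spatial.transform import Rotation as R
def f(c): return 240/np.tan(np.radians(c["fovy"])/2)
def ray(c,u,v):
    F=f(c); K=np.array([[F,0,c["cx"]],[0,F,c["cy"]],[0,0,1.]])
    p=cv2.undistortPoints(np.array([[[u,v]]],float),K,np.array([c["k1"],0,0,0,0.]))[0,0]
    # model: distorted = p*(1+k1 r^2)
    P=np.array(c["pose"]); d=P[:3,:3]@np.array([p[0],-p[1],-1]); return P[:3,3],d
def onz(c,u,v,z):
    o,d=ray(c,u,v); return o+d*(z-o[2])/d[2]
def proj(c,X):
    P=np.array(c["pose"]); x=P[:3,:3].T@(np.array(X)-P[:3,3]); a,b=x[0]/-x[2],-x[1]/-x[2]
    s=1+c["k1"]*(a*a+b*b); F=f(c); return c["cx"]+F*a*s, c["cy"]+F*b*s
def tri(c1,p1,c2,p2):
    o1,d1=ray(c1,*p1);o2,d2=ray(c2,*p2)
    A=np.stack([d1,-d2],1); t=np.linalg.lstsq(A,o2-o1,rcond=None)[0]
    a,b=o1+d1*t[0],o2+d2*t[1]; return (a+b)/2,np.linalg.norm(a-b)
import pickle
def snap(name,fn):
    c=capture(name); cv2.imwrite(f"pics/{fn}.png",c["pixels"]); pickle.dump(c,open(f"pics/{fn}.pkl","wb")); return c
def load(fn): return pickle.load(open(f"pics/{fn}.pkl","rb"))
E
python3 - <<'E'
from h import *
np.set_printoptions(precision=4,suppress=True)
for n in("top","side","wrist"):
    c=snap(n,n+"0"); print(n,c["fovy"],c["cx"],c["cy"],c["k1"]);print(np.array(c["pose"]))
s=sense(); print(s)
import rig; print([k for k in dir(rig) if k[0]!='_'])
try: print(tcp_to_grasp)
except Exception as e: print(e)
E
```

```text
top 53.89902549546303 313.4150883467634 229.19174377175125 -0.05190111668701562
[[ 0.0036  0.9925 -0.1219  0.4094]
 [-1.      0.0042  0.0048 -0.2996]
 [ 0.0053  0.1219  0.9925  0.9046]
 [ 0.      0.      0.      1.    ]]
side 45.301144426959155 321.8912439552409 249.83822219393193 -0.06970784765084641
[[ 0.2957 -0.6521  0.698   1.1024]
 [ 0.9551  0.2146 -0.2042 -0.473 ]
 [-0.0166  0.7271  0.6863  0.6249]
 [ 0.      0.      0.      1.    ]]
wrist 62.63009937019932 318.33995156362045 237.5534654098393 -0.05604223382509562
[[ 0.3816  0.8957  0.2281  0.314 ]
 [-0.9243  0.37    0.0934 -0.5729]
 [-0.0008 -0.2464  0.9692  0.3827]
 [ 0.      0.      0.      1.    ]]
{'t': 0.15, 'q': array([ 1.1142,  0.6291,  0.0385,  1.5181, -0.027 ,  0.9963, -0.02  ]), 'qvel': array([-0.    , -0.0028,  0.0002, -0.0053,  0.0001,  0.0004,  0.0003]), 'joint_efforts': array([  0.0018, -55.0096,   1.145 , -18.6819,  -0.0521,   0.0209,
         0.0001]), 'eef_pos': array([ 0.2474, -0.6005,  0.2048]), 'eef_rot': array([-3.1402,  0.    ,  0.3908]), 'ft_force': array([-0.5427, -0.1177,  0.1104]), 'ft_torque': array([-0.0098, -0.0297,  0.0166]), 'gripper_force': 0.0, 'gripper_width': 0.09403283286582537}
['PlanningError', 'capture', 'hand_in', 'sense', 'tcp_to_grasp']
0.0188
```

View pics/top0.png

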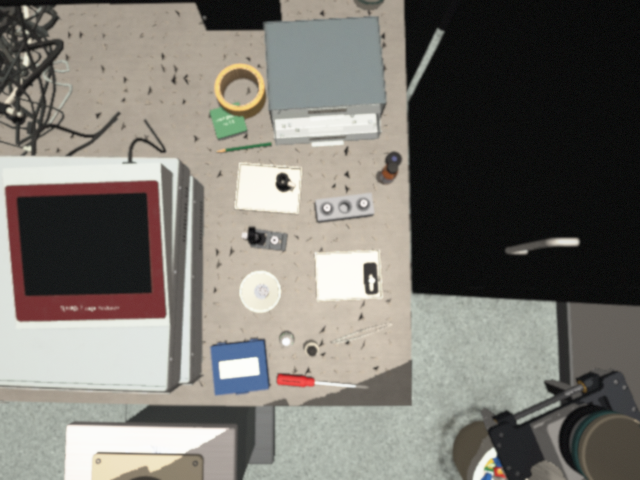

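View pics/side0.png

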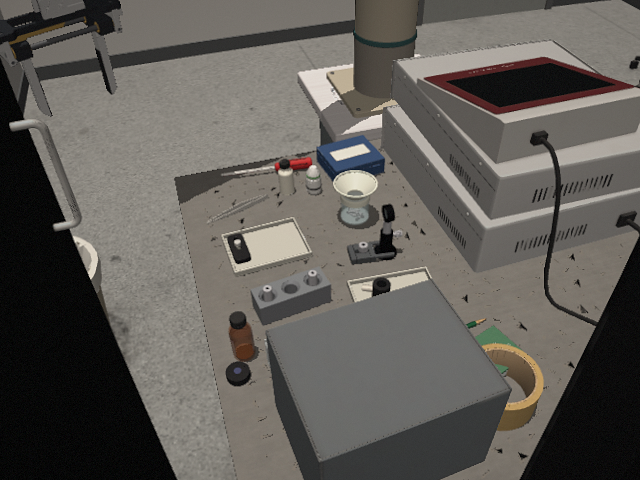

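The top view shows the assembly at (263,239), holder tray (269,188), rack (344,207), fork tray (349,276) and jar (260,291). The side view shows the assembly at (375,240), lens to the holder end. I'll enlarge both.

```bash
python3 - <<'E'
from h import *
np.set_printoptions(precision=4,suppress=True)
t,s=load("top0"),load("side0")
a=cv2.resize(t["pixels"][150:330,220:400],(800,800),interpolation=3)[:,:]
a=cv2.resize(t["pixels"][155:305,200:400],(800,600),interpolation=cv2.INTER_CUBIC);cv2.imwrite("pics/topc.png",a)
b=cv2.resize(s["pixels"][160:325,215:435],(800,600),interpolation=cv2.INTER_CUBIC);cv2.imwrite("pics/sidec.png",b)
for n,u,v,z in[("fork tray",349,276,.01),("holder tray",269,188,.01),("jar",260,291,.069),("rack",344,207,.036),("ass",263,239,.02),("boxfront",320,141,.0),("instr right",190,270,.0)]: print(n,onz(t,u,v,z))
E
```

```text
fork tray [ 0.4305 -0.3715  0.01  ]
holder tray [ 0.5991 -0.2179  0.01  ]
jar [ 0.4023 -0.2102  0.069 ]
rack [ 0.5581 -0.3608  0.036 ]
ass [ 0.4991 -0.209   0.02  ]
boxfront [ 0.6965 -0.3164  0.    ]
instr right [ 0.4408 -0.0679  0.    ]
```

View pics/topc.png

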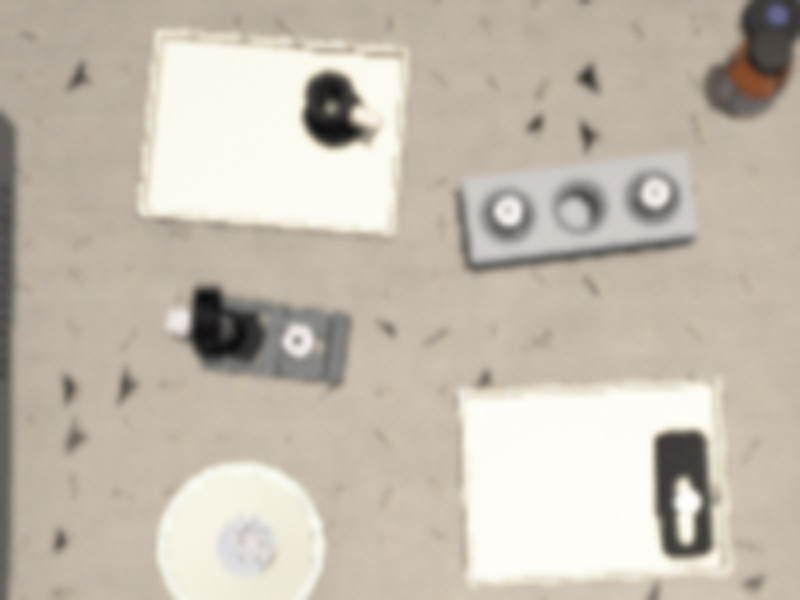

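View pics/sidec.png

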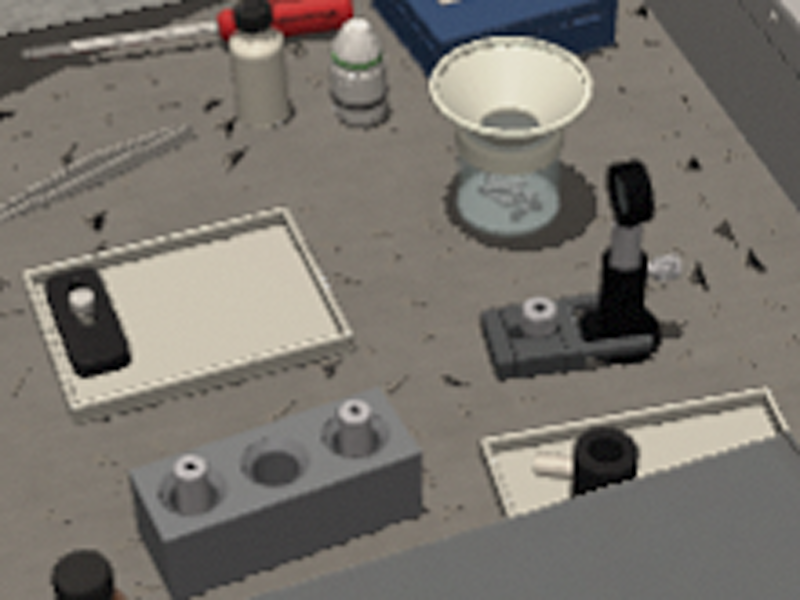

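Both crops show the parts clearly. In topc the lens/holder is at about (210,325), the screw at (297,340), and the rack posts at (508,210) and (656,193) either side of the empty bore. Next I'll measure the fixtures.

```bash
python3 - <<'E'
from h import *
np.set_printoptions(precision=4,suppress=True)
t=load("top0"); hsv=cv2.cvtColor(t["pixels"],cv2.COLOR_BGR2HSV)
w=((hsv[...,2]>195)&(hsv[...,1]<60)).astype(np.uint8)
cs,_=cv2.findContours(w,cv2.RETR_EXTERNAL,cv2.CHAIN_APPROX_NONE)
for c in cs:
    a=cv2.contourArea(c)
    (u,v),(p,q),an=cv2.minAreaRect(c)
    if a<15 or not(200<u<400 and 150<v<320): continue
    z=.011 if a>2000 else .069 if a>800 else .049
    W=np.array([onz(t,*pt,z)[:2] for pt in c[:,0].astype(float)])*1000
    r=cv2.minAreaRect(W.astype(np.float32)); print((u,v),a,"z",z,"centre",r[0],"size",r[1],"ang",r[2])
g=load("top0")["pixels"]
print("instr edge",onz(t,204,200,0),onz(t,204,290,0))
s=load("side0")
# rack posts tops side/top triangulation (crop->px)
T=lambda x,y:(200+x/4,155+y/4)
S=lambda x,y:(215+x*220/800,160+y*165/600)
for n,a,b in[("postL",T(508,210),S(353,408)),("postR",T(656,193),S(190,467)),("screw",T(297,340),S(540,308)),("spareholder",T(332,106),S(606,443)),("lens top",T(208,292),S(630,165))]:
    print(n,*tri(t,a,s,b))
E
```

```text
(222.75003051757812, 279.7500305175781) 28.0 z 0.049 centre (421.85284423828125, -140.4600830078125) size (14.193038940429688, 12.633923530578613) ang 46.03709411621094
(274.0, 239.5) 34.5 z 0.049 centre (495.2913513183594, -232.0576934814453) size (12.856974601745605, 10.931315422058105) ang 0.7331110835075378
(242.1465606689453, 231.5086212158203) 44.0 z 0.049 centre (509.7301330566406, -173.65122985839844) size (22.87311553955078, 12.171142578125) ang 24.234384536743164
(263.74530029296875, 223.14149475097656) 34.0 z 0.049 centre (525.279541015625, -212.8931884765625) size (23.593366622924805, 12.882495880126953) ang 74.23611450195312
(284.82354736328125, 222.29412841796875) 109.0 z 0.049 centre (526.9871826171875, -251.37408447265625) size (26.826133728027344, 26.15816307067871) ang 41.2033576965332
(315.41766357421875, 293.7364501953125) 23684.0 z 0.011 centre (401.4061279296875, -307.4070739746094) size (372.9859313964844, 360.2926940917969) ang 6.2752275466918945
(388.800048828125, 187.90000915527344) 16.0 z 0.049 centre (592.1211547851562, -443.06488037109375) size (7.6872968
[... 172 characters left out ...]
431152, 13.357254028320312) ang 64.01055908203125
(327.0, 185.5) 15.0 z 0.049 centre (596.0023803710938, -328.5885925292969) size (13.189173698425293, 7.396206855773926) ang 0.02178899198770523
(274.8197021484375, 190.48361206054688) 3228.0 z 0.011 centre (593.6475219726562, -228.7367706298828) size (152.70396423339844, 108.70458984375) ang 85.867431640625
instr edge [ 0.5769 -0.0906  0.    ] [ 0.4029 -0.096   0.    ]
postL [ 0.555  -0.3283  0.0481] 0.0006931145576892159
postR [ 0.5638 -0.3959  0.0462] 0.0022335777857264857
screw [ 0.4973 -0.2297  0.0213] 0.0014146318993414745
spareholder [ 0.6037 -0.245   0.0497] 0.004638364762126624
lens top [ 0.5098 -0.1981  0.1007] 0.00012534368787271767
```

```bash

python3 -m handwheel '[{"travel":[0,0,0],"angular":[0,0,-1]},{"travel":[0,0,0],"angular":[0,0,-1]},{"travel":[0,0,0],"angular":[0,0,-1]},{"travel":[0,0,0],"angular":[0,0,-1]},{"travel":[0,0,0],"angular":[0,0,-1]},{"travel":[0,0,0],"angular":[0,0,-1]},{"travel":[0,0,0],"angular":[0,0,-1]},{"travel":[0,0,0],"angular":[0,0,-1]},{"travel":[0,0,0],"angular":[0,0,-1]},{"travel":[0,0,0],"angular":[0,0,-1]}]'
python3 -m handwheel '[{"travel":[0,0,0],"angular":[0,0,-1]},{"travel":[0,0,0],"angular":[0,0,-1]},{"travel":[0,0,0],"angular":[0,0,-1]},{"travel":[0.6,0.29,0],"angular":[0,0,0]},{"travel":[0.6,0.29,0],"angular":[0,0,0]},{"travel":[0.6,0.29,0],"angular":[0,0,0]},{"travel":[0.6,0.29,0],"angular":[0,0,0]},{"travel":[0.6,0.29,0],"angular":[0,0,0]},{"travel":[0.6,0.29,0],"angular":[0,0,0]},{"travel":[0.6,0.29,0],"angular":[0,0,0]}]'
python3 -m handwheel '[{"travel":[0.6,0.29,0],"angular":[0,0,0]},{"travel":[0.6,0.29,0],"angular":[0,0,0]},{"travel":[0.6,0.29,0],"angular":[0,0,0]},{"travel":[0.6,0.29,0],"angular":[0,0,0]},{"travel":[0.6,0.29,0],"angular":[0,0,0]},{"travel":[0.6,0.29,0],"angular":[0,0,0]},{"travel":[0.6,0.29,0],"angular":[0,0,0]},{"travel":[0.6,0.29,0],"angular":[0,0,0]},{"travel":[0.6,0.29,0],"angular":[0,0,0]},{"travel":[0.6,0.29,0],"angular":[0,0,0]}]'
python3 - <<'E'
from h import *
c=snap("wrist","w1");print(sense()["eef_pos"],sense()["eef_rot"],c["pose"])
E
```

```text
t: 0.98
eef_pos: [0.2475, -0.6007, 0.2051]
eef_rot: [-3.141, -0.001, 1.195]
ft_force: [-0.3, -0.6, 0.3]
gripper_width: 0.0939
gripper_force: 0.0
t: 1.82
eef_pos: [0.3518, -0.4447, 0.2053]
eef_rot: [-3.141, -0.0, 1.431]
ft_force: [0.5, -0.4, 0.3]
gripper_width: 0.0938
gripper_force: 0.0
t: 2.65
eef_pos: [0.5002, -0.2233, 0.2053]
eef_rot: [-3.141, -0.0, 1.431]
ft_force: [-0.1, -0.4, -0.6]
gripper_width: 0.094
gripper_force: 0.0
[ 0.50419223 -0.21691346  0.20563179] [ 3.13884542 -0.00472667  1.43795853] [[ 9.90302817e-01  1.34767879e-01  3.37335043e-02  5.10615353e-01]
 [-1.38923989e-01  9.59473850e-01  2.45173524e-01 -1.51952504e-01]
 [ 6.75100472e-04 -2.47482424e-01  9.68892148e-01  3.83391880e-01]
 [ 0.00000000e+00  0.00000000e+00  0.00000000e+00  1.00000000e+00]]
```

View pics/w1.png

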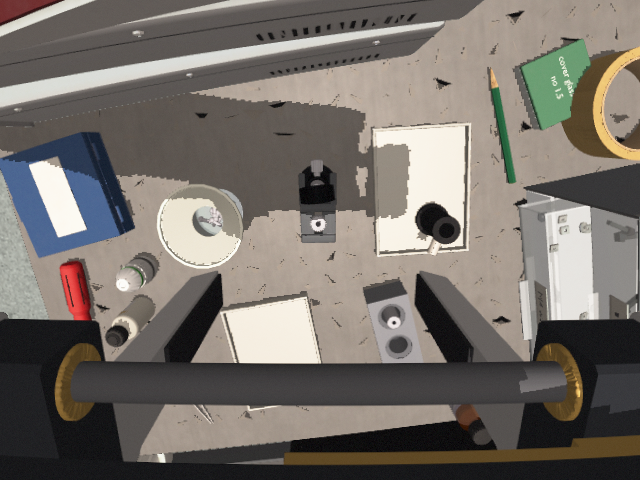

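Wrist view: the assembly is at about (318,200) and square to the gripper, the jar at (200,225), holder tray at (420,190), spare holder at (437,225). I'll retake it settled and crop in on the assembly.

```bash
python3 - <<'E'
from h import *
np.set_printoptions(precision=4,suppress=True)
c=snap("wrist","w2");print(sense()["eef_pos"],sense()["eef_rot"])
p=c["pixels"]; a=cv2.resize(p[145:255,245:395],(800,587),interpolation=cv2.INTER_CUBIC);cv2.imwrite("pics/w2c.png",a)
for X in([.498,-.2297,.024],[.51,-.196,.098],[.51,-.196,.073],[.51,-.196,0],[.5037,-.245,.05]):print(X,proj(c,X))
print(c["pose"][:3])
E
```

```text
[ 0.5027 -0.2193  0.2055] [ 3.14   -0.0031  1.4383]
[0.498, -0.2297, 0.024] (np.float64(312.28377690294917), np.float64(232.00926619142274))
[0.51, -0.196, 0.098] (np.float64(321.1555206328212), np.float64(208.72763510376475))
[0.51, -0.196, 0.073] (np.float64(320.8160647279584), np.float64(203.32692057636456))
[0.51, -0.196, 0] (np.float64(320.0699942402819), np.float64(191.4624842141026))
[0.5037, -0.245, 0.05] (np.float64(320.70540428049713), np.float64(254.65785058245558))
[[ 0.9913  0.1286  0.0283  0.5134]
 [-0.1317  0.9615  0.2413 -0.1462]
 [ 0.0039 -0.2429  0.97    0.384 ]]
```

View pics/w2c.png

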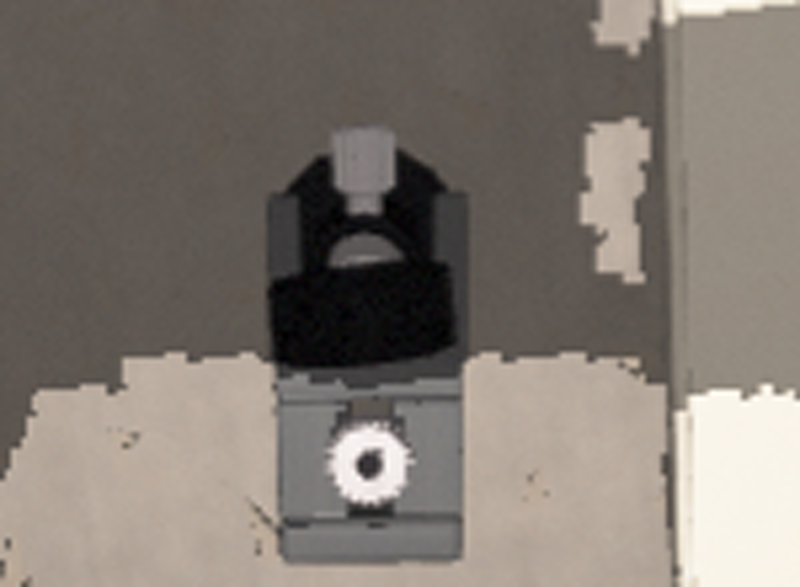

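```bash

python3 -m handwheel '[{"travel":[0,0,0],"angular":[0,0,0]},{"travel":[0,0,0],"angular":[0,0,0]},{"travel":[0,0,0],"angular":[0,0,0]},{"travel":[0,0,0],"angular":[0,0,0]},{"travel":[0,0,0],"angular":[0,0,0]},{"travel":[0,0,0],"angular":[0,0,0]},{"travel":[0,0,0],"angular":[0,0,0]},{"travel":[0,0,0],"angular":[0,0,0]},{"travel":[0,0,0],"angular":[0,0,0]},{"travel":[0,0,0],"angular":[0,0,0]}]'
python3 - <<'E'
from h import *
np.set_printoptions(precision=4,suppress=True)
c=snap("wrist","w3");s=sense();print(s["eef_pos"],s["eef_rot"]); print(c["pose"][:3])
g=lambda n:cv2.cvtColor(load(n)["pixels"],cv2.COLOR_BGR2GRAY)[145:255,245:395].astype(np.float32)
sh,_=cv2.phaseCorrelate(g("w2"),g("w3"),cv2.createHanningWindow((150,110),5)); print("shift",sh)
P=lambda x,y:(245+x/5.333+sh[0],145+y/5.333+sh[1])
for n,x,y,z in[("screw top",369,463,.024+.010),("ringC",363,315,.085),("ring frontL",275,368,.085),("ring frontR",456,352,.085),("ring backL",270,285,.085),("ring backR",448,264,.085),("fork BL",283,560,.012),("fork BR",462,560,.012),("fork TL",268,195,.018),("fork TR",466,195,.018),("fork block front L",279,400,.012),("fork block front R",463,400,.012),("knob end",363,128,.037)]:
    print(n,onz(c,*P(x,y),z))
E
```

```text
t: 3.58
eef_pos: [0.4998, -0.2245, 0.2055]
eef_rot: [3.142, -0.0, 1.431]
ft_force: [-0.0, 0.3, 0.1]
gripper_width: 0.0939
gripper_force: 0.0
[ 0.4999 -0.2245  0.2055] [ 3.1415 -0.      1.4309]
[[ 0.9903  0.1348  0.0333  0.5102]
 [-0.1388  0.9595  0.2452 -0.1531]
 [ 0.0011 -0.2475  0.9689  0.3836]]
shift (3.9215657711550733, -9.408251781650492)
screw top [ 0.4999 -0.2275  0.034 ]
ringC [ 0.5036 -0.1952  0.085 ]
ring frontL [ 0.49  -0.201  0.085]
ring frontR [ 0.516  -0.2023  0.085 ]
ring backL [ 0.4911 -0.1891  0.085 ]
ring backR [ 0.5165 -0.1896  0.085 ]
fork BL [ 0.4812 -0.248   0.012 ]
fork BR [ 0.5136 -0.2525  0.012 ]
fork TL [ 0.4888 -0.1817  0.018 ]
fork TR [ 0.5226 -0.1865  0.018 ]
fork block front L [ 0.4849 -0.2185  0.012 ]
fork block front R [ 0.5176 -0.2231  0.012 ]
knob end [ 0.5068 -0.1717  0.037 ]
```

The ring centre is about (0.504,-0.195), turned roughly -0.04 rad. The fork origin is about (0.500,-0.2285), yaw -0.13, and its measured length of 67 mm and width of 33 mm agree with what was given. I'll half-close, centre above the ring and check from there.

```bash

python3 -m handwheel '[{"travel":[0,0,0],"angular":[0,0,-1]},{"travel":[0,0,0],"angular":[0,0,-0.25]},{"travel":[0.37,0.03,0.2],"angular":[0,0,0]},{"travel":[0.36,0.03,0.4],"angular":[0,0,0]},{"travel":[0,0,0.5],"angular":[0,0,0]},{"travel":[0,0,0.5],"angular":[0,0,0]},{"travel":[0,0,0.5],"angular":[0,0,0]},{"travel":[0,0,0.16],"angular":[0,0,0]},{"travel":[0,0,0],"angular":[0,0,0]},{"travel":[0,0,0],"angular":[0,0,0]}]' 0.5
python3 - <<'E'
from h import *
np.set_printoptions(precision=4,suppress=True)
c=snap("wrist","w4");s=sense();print(s["eef_pos"],s["eef_rot"])
print(proj(c,[.5036,-.1953,.085]))
cv2.imwrite("pics/w4c.png",cv2.resize(c["pixels"][100:340,160:480],(800,600),interpolation=cv2.INTER_CUBIC))
E
```

```text
t: 4.47
eef_pos: [0.5037, -0.1955, 0.1154]
eef_rot: [3.141, -0.0, 1.53]
ft_force: [0.7, -0.2, 0.9]
gripper_width: 0.0468
gripper_force: 0.0
[ 0.5042 -0.1956  0.1159] [3.1402 0.0003 1.5304]
(np.float64(317.0747597093445), np.float64(270.0790010146911))
```

View pics/w4c.png

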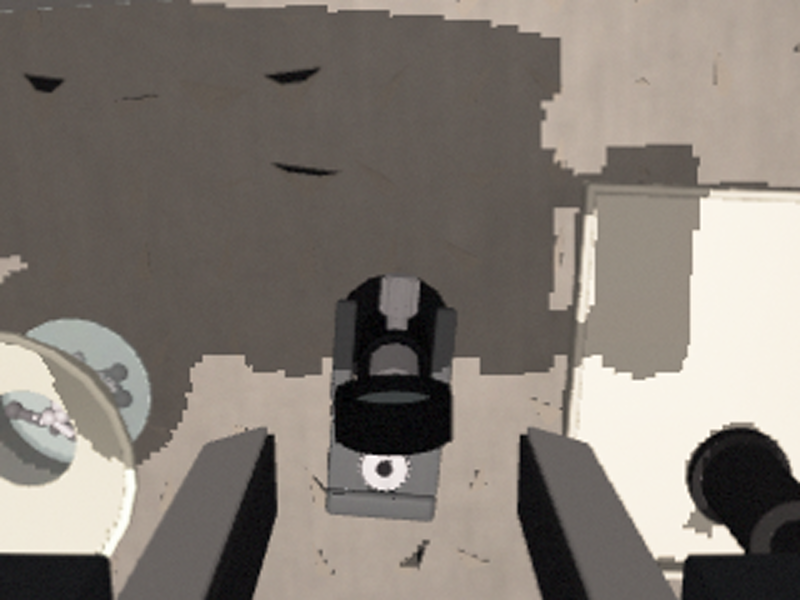

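The ring is centred at about (317,267) px between the fingers and square to them, as predicted. Now descend and grip.

```bash

python3 -m handwheel '[{"travel":[0,0,0.3],"angular":[0,0,0]},{"travel":[0,0,0.3],"angular":[0,0,0]},{"travel":[0,0,0.3],"angular":[0,0,0]},{"travel":[0,0,0.25],"angular":[0,0,0]},{"travel":[0,0,0.19],"angular":[0,0,0]},{"travel":[0,0,0],"angular":[0,0,0]},{"travel":[0,0,0],"angular":[0,0,0]},{"travel":[0,0,0],"angular":[0,0,0]},{"travel":[0,0,0],"angular":[0,0,0]},{"travel":[0,0,0],"angular":[0,0,0]}]'
python3 -m handwheel '[{"travel":[0,0,0],"angular":[0,0,0]},{"travel":[0,0,0],"angular":[0,0,0]},{"travel":[0,0,0],"angular":[0,0,0]},{"travel":[0,0,0],"angular":[0,0,0]},{"travel":[0,0,0],"angular":[0,0,0]},{"travel":[0,0,0],"angular":[0,0,0]},{"travel":[0,0,0],"angular":[0,0,0]},{"travel":[0,0,0],"angular":[0,0,0]},{"travel":[0,0,0],"angular":[0,0,0]},{"travel":[0,0,0],"angular":[0,0,0]}]' 0
```

```text
t: 5.35
eef_pos: [0.5038, -0.1956, 0.0621]
eef_rot: [3.141, 0.0, 1.531]
ft_force: [-0.1, 0.6, -0.3]
gripper_width: 0.047
gripper_force: 0.0
t: 6.18
eef_pos: [0.5035, -0.1955, 0.0616]
eef_rot: [3.141, 0.0, 1.531]
ft_force: [-0.4, -0.4, 1.7]
gripper_width: 0.0257
gripper_force: 30.0
```

```bash

python3 -m handwheel '[{"travel":[0,0,-0.1],"angular":[0,0,0]},{"travel":[0,0,-0.2],"angular":[0,0,0]},{"travel":[0,0,-0.3],"angular":[0,0,0]},{"travel":[0,0,-0.3],"angular":[0,0,0]},{"travel":[0,0,-0.3],"angular":[0,0,0]},{"travel":[0,0,-0.3],"angular":[0,0,0]},{"travel":[0,0,-0.2],"angular":[0,0,0]},{"travel":[0,0,-0.2],"angular":[0,0,0]},{"travel":[0,0,0],"angular":[0,0,0]},{"travel":[0,0,0],"angular":[0,0,0]}]'
python3 - <<'E'
from h import *
np.set_printoptions(precision=4,suppress=True)
s=snap("side","s5");t=snap("top","t5");w=snap("wrist","w5");e=sense();print(e["eef_pos"],e["eef_rot"])
u,v=proj(s,[.5037,-.1955,.12]);u0,v0=proj(s,[.5037,-.1955,.072]);print("side",u,v,"foot",u0,v0)
x0,y0=int(u)-50,int(v)-50
a=cv2.resize(s["pixels"][y0:y0+120,x0:x0+80],(400,600),interpolation=cv2.INTER_CUBIC)
b=cv2.resize(t["pixels"][180:240,300:380],(400,300),interpolation=cv2.INTER_CUBIC)
c=cv2.resize(w["pixels"][200:320,238:398],(400,300),interpolation=cv2.INTER_CUBIC)
print(x0,y0);cv2.imwrite("pics/m5.png",np.hstack([a,np.vstack([b,c])]))
E
```

```text
t: 7.02
eef_pos: [0.5035, -0.1955, 0.1378]
eef_rot: [3.141, 0.0, 1.531]
ft_force: [-0.3, -0.6, -0.4]
gripper_width: 0.0257
gripper_force: 30.0
[ 0.5029 -0.1953  0.1369] [-3.1404 -0.0003  1.5308]
side 389.2474304602745 191.9422443794863 foot 387.2202649318664 217.62176571480305
339 141
```

View pics/m5.png

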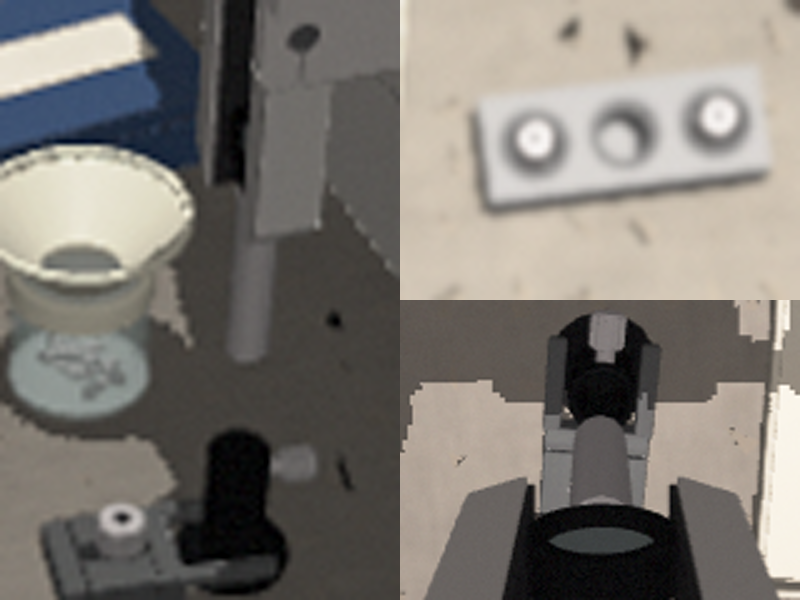

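Left panel: the post hangs nearly upright, foot at about side px (388,212). Top view: posts at (327,207.6) and (363.6,203.4), bore mouth at about (345,206.4). I'll compute foot and bore.

```bash
cat >> h.py <<'E'
def go(pos,yaw=None,roll=None):
    "units of shift (after turning) from present pose"
    e=sense(); p=np.array(e["eef_pos"]); r=R.from_euler("xyz",e["eef_rot"])
    y0=e["eef_rot"][2]; yaw=y0 if yaw is None else yaw
    q=R.from_euler("xyz",[np.pi,0,yaw]); d=q.inv().apply(np.array(pos)-p)
    print("turn z units",round(-(yaw-y0)/.08,2),"shift units",np.round(d/.04,3),"from",np.round(p,4),np.round(e["eef_rot"],3))
E
python3 - <<'E'
from h import *
np.set_printoptions(precision=4,suppress=True)
s,t,w=load("s5"),load("t5"),load("w5")
print("foot",*tri(s,(388,212),w,(318.8,248)))
print("expected foot proj",proj(s,[.5035,-.1955,.0836]),proj(w,[.5035,-.1955,.0836]))
a,b=onz(t,327,207.6,.049),onz(t,363.6,203.4,.049);print(a,b,(a+b)/2,np.linalg.norm(a-b)); print("bore",onz(t,345,206.4,.036))
S=lambda x,y:(215+x*220/800,160+y*165/600)
s0=load("side0");a,b=onz(s0,*S(353,408),.049),onz(s0,*S(190,467),.049);print(a,b,(a+b)/2,np.linalg.norm(a-b)); print("bore side",onz(s0,*S(274,465),.036))
w3=load("w3");print("rack pred in w3",proj(w3,(.5594,-.3621,.036)), proj(w3,(.555,-.328,.049)))
go([.5594,-.3621,.1378])
E
```

```text
foot [ 0.5026 -0.192   0.08  ] 0.0047123279212991824
expected foot proj (np.float64(387.64656210896425), np.float64(211.51339512786956)) (np.float64(318.3488013577896), np.float64(258.28961273062765))
[ 0.5546 -0.3286  0.049 ] [ 0.5627 -0.396   0.049 ] [ 0.5587 -0.3623  0.049 ] 0.06789388659121835
bore [ 0.5592 -0.3626  0.036 ]
[ 0.5559 -0.3282  0.049 ] [ 0.5666 -0.3952  0.049 ] [ 0.5613 -0.3617  0.049 ] 0.06792276603338998
bore side [ 0.5635 -0.3625  0.036 ]
rack pred in w3 (np.float64(396.83370938780183), np.float64(346.980134575074)) (np.float64(391.72355356433764), np.float64(322.3940343250623))
turn z units -0.0 shift units [-4.11   1.578 -0.023] from [ 0.5029 -0.1953  0.1369] [-3.14  -0.     1.531]
```

```bash
python3 - <<'E'
from h import *
np.set_printoptions(precision=4,suppress=True)
w=load("w3");p=w["pixels"];g=cv2.cvtColor(p,cv2.COLOR_BGR2GRAY)[300:362,370:425]
b=(g>170).astype(np.uint8);n,l,st,ce=cv2.connectedComponentsWithStats(b)
for i in range(1,n):
    if st[i,4]>15:print(st[i],ce[i]+[370,300],onz(w,*(ce[i]+[370,300]),.049))
cv2.imwrite("pics/r3.png",cv2.resize(g,(550,620),interpolation=cv2.INTER_CUBIC))
E
```

```text
[  0   0  49  62 981] [391.6096 322.5668] [ 0.5549 -0.3282  0.049 ]
```

View pics/r3.png

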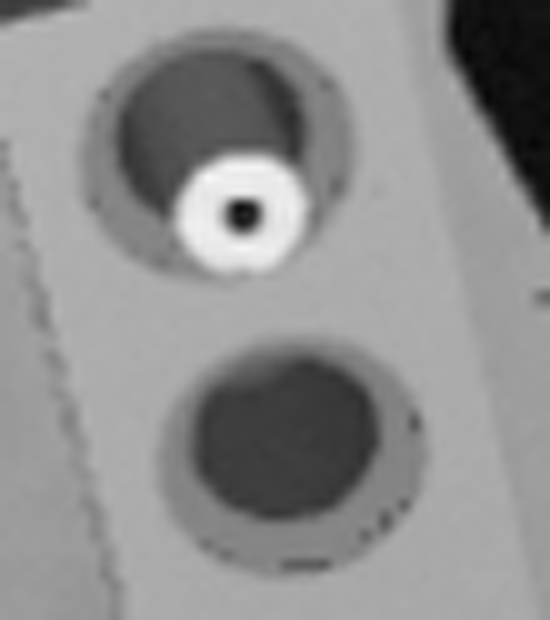

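The wrist crop shows the empty bore's mouth centred at px (399.4,345.6), and the neighbouring bore at (391.7,315.5).

```bash
python3 - <<'E'
from h import *
np.set_printoptions(precision=4,suppress=True)
w=load("w3")
print(onz(w,399.4,345.6,.036),onz(w,391.7,315.5,.036),onz(w,394.3,321.3,.049))
go([.561,-.3612,.1378])
E
```

```text
[ 0.562 -0.361  0.036] [ 0.5574 -0.3275  0.036 ] [ 0.5575 -0.3272  0.049 ]
turn z units -0.0 shift units [-4.086  1.617 -0.023] from [ 0.5029 -0.1953  0.1369] [-3.14  -0.     1.531]
```

```bash

python3 -m handwheel '[{"travel":[-0.3,0.1,0],"angular":[0,0,0]},{"travel":[-0.5,0.2,0],"angular":[0,0,0]},{"travel":[-0.6,0.25,0],"angular":[0,0,0]},{"travel":[-0.6,0.25,0],"angular":[0,0,0]},{"travel":[-0.6,0.25,0],"angular":[0,0,0]},{"travel":[-0.6,0.25,0],"angular":[0,0,0]},{"travel":[-0.5,0.2,0],"angular":[0,0,0]},{"travel":[-0.3,0.1,0],"angular":[0,0,0]},{"travel":[-0.09,0,0.3],"angular":[0,0,0]},{"travel":[0,0,0.3],"angular":[0,0,0]}]'
python3 -m handwheel '[{"travel":[0,0,0.3],"angular":[0,0,0]},{"travel":[0,0,0],"angular":[0,0,0]},{"travel":[0,0,0],"angular":[0,0,0]},{"travel":[0,0,0],"angular":[0,0,0]},{"travel":[0,0,0],"angular":[0,0,0]},{"travel":[0,0,0],"angular":[0,0,0]},{"travel":[0,0,0],"angular":[0,0,0]},{"travel":[0,0,0],"angular":[0,0,0]},{"travel":[0,0,0],"angular":[0,0,0]},{"travel":[0,0,0],"angular":[0,0,0]}]'
python3 - <<'E'
from h import *
np.set_printoptions(precision=4,suppress=True)
s=snap("side","s6");w=snap("wrist","w6")
print(proj(s,[.561,-.3615,.036]),proj(w,[.561,-.3615,.036]))
a=cv2.resize(s["pixels"][220:320,240:340],(400,400),interpolation=cv2.INTER_CUBIC)
c=cv2.resize(w["pixels"][180:300,258:378],(400,400),interpolation=cv2.INTER_CUBIC)
cv2.imwrite("pics/m6.png",np.hstack([a,c]))
E
```

```text
t: 8.0
eef_pos: [0.5603, -0.3635, 0.1122]
eef_rot: [3.141, 0.001, 1.528]
ft_force: [-1.1, -0.2, -0.3]
gripper_width: 0.0254
gripper_force: 30.0
t: 8.83
eef_pos: [0.5609, -0.3615, 0.1017]
eef_rot: [3.141, 0.0, 1.531]
ft_force: [-0.0, 0.3, -1.7]
gripper_width: 0.0253
gripper_force: 30.0
(np.float64(290.54570861330416), np.float64(286.4528451220441)) (np.float64(317.6207039956737), np.float64(252.36219021904267))
```

View pics/m6.png

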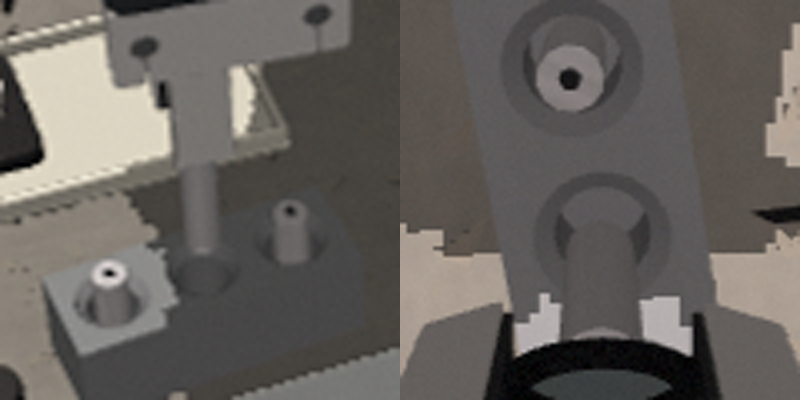

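Side and wrist views both have the post over the bore to within about 1–2 mm, so I'm inserting.

```bash

python3 -m handwheel '[{"travel":[0,0,0.1],"angular":[0,0,0]},{"travel":[0,0,0.1],"angular":[0,0,0]},{"travel":[0,0,0.1],"angular":[0,0,0]},{"travel":[0,0,0.1],"angular":[0,0,0]},{"travel":[0,0,0.1],"angular":[0,0,0]},{"travel":[0,0,0],"angular":[0,0,0]},{"travel":[0,0,0],"angular":[0,0,0]},{"travel":[0,0,0],"angular":[0,0,0]},{"travel":[0,0,0],"angular":[0,0,0]},{"travel":[0,0,0],"angular":[0,0,0]}]'
```

```text
t: 9.77
eef_pos: [0.561, -0.3616, 0.0818]
eef_rot: [3.141, 0.0, 1.531]
ft_force: [0.2, 0.2, -0.9]
gripper_width: 0.0255
gripper_force: 30.0
```

```bash

python3 -m handwheel '[{"travel":[0,0,0.1],"angular":[0,0,0]},{"travel":[0,0,0.1],"angular":[0,0,0]},{"travel":[0,0,0.1],"angular":[0,0,0]},{"travel":[0,0,0.1],"angular":[0,0,0]},{"travel":[0,0,0.1],"angular":[0,0,0]},{"travel":[0,0,0.05],"angular":[0,0,0]},{"travel":[0,0,0.03],"angular":[0,0,0]},{"travel":[0,0,0],"angular":[0,0,0]},{"travel":[0,0,0],"angular":[0,0,0]},{"travel":[0,0,0],"angular":[0,0,0]}]'
```

```text
t: 10.6
eef_pos: [0.561, -0.3615, 0.0585]
eef_rot: [3.141, 0.0, 1.531]
ft_force: [-0.6, -0.3, -0.5]
gripper_width: 0.0258
gripper_force: 30.0
```

```bash

python3 -m handwheel '[{"travel":[0,0,0],"angular":[0,0,0]},{"travel":[0,0,0],"angular":[0,0,0]},{"travel":[0,0,0],"angular":[0,0,0]},{"travel":[0,0,0],"angular":[0,0,0]},{"travel":[0,0,0],"angular":[0,0,0]},{"travel":[0,0,-0.2],"angular":[0,0,0]},{"travel":[0,0,-0.4],"angular":[0,0,0]},{"travel":[0,0,-0.6],"angular":[0,0,0]},{"travel":[0,0,-0.7],"angular":[0,0,0]},{"travel":[0,0,-0.7],"angular":[0,0,0]}]' 0.45
python3 - <<'E'
from h import *
np.set_printoptions(precision=4,suppress=True)
w3=load("w3")
P=lambda x,y:(245+x/5.333+3.92,145+y/5.333-9.41)
print("screw",onz(w3,*P(369,463),.024))
# screw/post tops via top & side fresh
t=load("t5");s=load("s5")
for n,c,box in(("top",t,(225,255,262,290)),("side",s,(225,260,345,375))):
    g=cv2.cvtColor(c["pixels"],cv2.COLOR_BGR2GRAY)[box[0]:box[1],box[2]:box[3]]
    b=(g>185).astype(np.uint8);k,l,st,ce=cv2.connectedComponentsWithStats(b)
    for i in range(1,k): 
        if st[i,4]>12: print(n,st[i],ce[i]+[box[2],box[0]],onz(c,*(ce[i]+[box[2],box[0]]),.024))
go([.4985,-.2295,.2],1.436)
E
```

```text
t: 11.43
eef_pos: [0.5605, -0.3612, 0.1637]
eef_rot: [-3.141, -0.0, 1.531]
ft_force: [1.5, 0.1, 0.3]
gripper_width: 0.0421
gripper_force: 0.0
screw [ 0.4996 -0.2297  0.024 ]
top [  2   0  26  30 287] [278.7108 238.1498] [ 0.5004 -0.2389  0.024 ]
top [ 9 11  8  8 50] [274.4  239.46] [ 0.4979 -0.2308  0.024 ]
turn z units 1.19 shift units [ 3.054 -1.979 -0.909] from [ 0.5605 -0.3612  0.1637] [-3.141 -0.     1.531]
```

```bash

python3 -m handwheel '[{"travel":[0,0,0],"angular":[0,0,0.6]},{"travel":[0,0,0],"angular":[0,0,0.59]},{"travel":[0.4,-0.25,0],"angular":[0,0,0]},{"travel":[0.6,-0.4,0],"angular":[0,0,0]},{"travel":[0.6,-0.4,0],"angular":[0,0,0]},{"travel":[0.6,-0.4,0],"angular":[0,0,0]},{"travel":[0.5,-0.35,0],"angular":[0,0,0]},{"travel":[0.3,-0.18,0.2],"angular":[0,0,0]},{"travel":[0.05,0,0.3],"angular":[0,0,0]},{"travel":[0,0,0.3],"angular":[0,0,0]}]'
python3 -m handwheel '[{"travel":[0,0,0],"angular":[0,0,0]},{"travel":[0,0,0],"angular":[0,0,0]},{"travel":[0,0,0],"angular":[0,0,0]},{"travel":[0,0,0],"angular":[0,0,0]},{"travel":[0,0,0],"angular":[0,0,0]},{"travel":[0,0,0],"angular":[0,0,0]},{"travel":[0,0,0],"angular":[0,0,0]},{"travel":[0,0,0],"angular":[0,0,0]},{"travel":[0,0,0],"angular":[0,0,0]},{"travel":[0,0,0],"angular":[0,0,0]}]'
python3 - <<'E'
from h import *
np.set_printoptions(precision=4,suppress=True)
w=snap("wrist","w7");s=snap("side","s7");print(sense()["eef_pos"],proj(w,[.499,-.230,.024]))
a=cv2.resize(w["pixels"][110:350,160:480],(800,600),interpolation=cv2.INTER_CUBIC)
b=cv2.resize(s["pixels"][220:320,240:320],(200,250),interpolation=cv2.INTER_CUBIC); a[:250,600:]=b
cv2.imwrite("pics/m7.png",a)
E
```

```text
t: 12.27
eef_pos: [0.4993, -0.2286, 0.1313]
eef_rot: [3.14, 0.0, 1.438]
ft_force: [1.0, 0.3, -0.5]
gripper_width: 0.0422
gripper_force: 0.0
t: 13.1
eef_pos: [0.4988, -0.2299, 0.1303]
eef_rot: [3.142, -0.0, 1.436]
ft_force: [0.4, -0.8, 0.5]
gripper_width: 0.0422
gripper_force: 0.0
[ 0.4988 -0.2299  0.1303] (np.float64(317.81565568095084), np.float64(237.02354676863138))
```

View pics/m7.png

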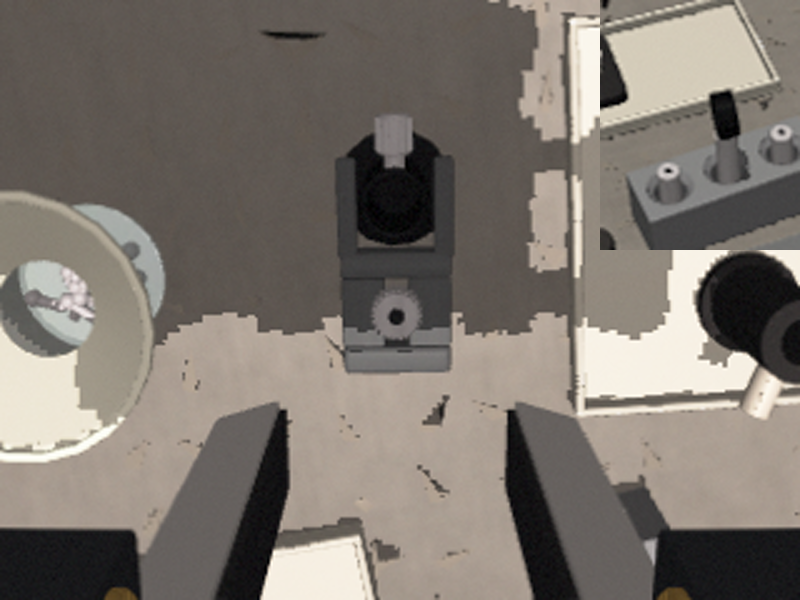

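The lens stands upright in the middle bore. The screw head is at px (318.8,236.4), within 1 px of the prediction. I'm descending onto the head, keeping the fingertips above the fork's top face.

```bash

python3 -m handwheel '[{"travel":[0,0.02,0.3],"angular":[0,0,0]},{"travel":[0,0,0.5],"angular":[0,0,0]},{"travel":[0,0,0.5],"angular":[0,0,0]},{"travel":[0,0,0.5],"angular":[0,0,0]},{"travel":[0,0,0.4],"angular":[0,0,0]},{"travel":[0,0,0.3],"angular":[0,0,0]},{"travel":[0,0,0.2],"angular":[0,0,0]},{"travel":[0,0,0.1],"angular":[0,0,0]},{"travel":[0,0,0.08],"angular":[0,0,0]},{"travel":[0,0,0],"angular":[0,0,0]}]'
python3 -m handwheel '[{"travel":[0,0,0],"angular":[0,0,0]},{"travel":[0,0,0],"angular":[0,0,0]},{"travel":[0,0,0],"angular":[0,0,0]},{"travel":[0,0,0],"angular":[0,0,0]},{"travel":[0,0,0],"angular":[0,0,0]},{"travel":[0,0,0],"angular":[0,0,0]},{"travel":[0,0,0],"angular":[0,0,0]},{"travel":[0,0,0],"angular":[0,0,0]},{"travel":[0,0,0],"angular":[0,0,0]},{"travel":[0,0,0],"angular":[0,0,0]}]' 0
python3 - <<'E'
from h import *
np.set_printoptions(precision=4,suppress=True)
w=load("w7")
P=lambda x,y:(160+x/2.5,110+y/2.5)
print("holder bore top",onz(w,*P(397,190),.046),"knob end",onz(w,*P(394,116),.037))
# jar from top
t=load("t5");p=t["pixels"][255:325,225:295];hsv=cv2.cvtColor(p,cv2.COLOR_BGR2HSV);print(hsv[35,20],hsv[5,5],hsv[50,35])
E
```

```text
t: 14.03
eef_pos: [0.4996, -0.23, 0.015]
eef_rot: [-3.142, -0.0, 1.436]
ft_force: [-0.3, 0.7, 0.7]
gripper_width: 0.0418
gripper_force: 0.0
t: 14.87
eef_pos: [0.4998, -0.2301, 0.0154]
eef_rot: [3.141, 0.0, 1.436]
ft_force: [-0.9, 0.1, 4.5]
gripper_width: 0.0119
gripper_force: 30.0
holder bore top [ 0.5051 -0.1899  0.046 ] knob end [ 0.5069 -0.171   0.037 ]
[ 26  15 250] [110  16  47] [ 25  20 245]
```

```bash

python3 -m handwheel '[{"travel":[0,0,-0.1],"angular":[0,0,0]},{"travel":[0,0,-0.2],"angular":[0,0,0]},{"travel":[0,0,-0.3],"angular":[0,0,0]},{"travel":[0,0,-0.4],"angular":[0,0,0]},{"travel":[0,0,-0.5],"angular":[0,0,0]},{"travel":[0,0,-0.5],"angular":[0,0,0]},{"travel":[0,0,-0.5],"angular":[0,0,0]},{"travel":[0,0,-0.4],"angular":[0,0,0]},{"travel":[0,0,-0.2],"angular":[0,0,0]},{"travel":[0,0,0],"angular":[0,0,0]}]'
python3 - <<'E'
from h import *
np.set_printoptions(precision=4,suppress=True)
w=snap("wrist","w8");s=snap("side","s8");e=sense();print(e["eef_pos"],proj(w,e["eef_pos"]),proj(s,e["eef_pos"]))
a=cv2.resize(w["pixels"][140:380,160:480],(800,600),interpolation=cv2.INTER_CUBIC)
u,v=map(int,proj(s,e["eef_pos"]));b=cv2.resize(s["pixels"][v-30:v+50,u-32:u+32],(240,300),interpolation=cv2.INTER_CUBIC); a[:300,560:]=b
cv2.imwrite("pics/m8.png",a)
E
```

```text
t: 15.7
eef_pos: [0.5007, -0.2304, 0.1411]
eef_rot: [3.138, 0.001, 1.435]
ft_force: [0.1, -0.1, 0.3]
gripper_width: 0.0119
gripper_force: 30.0
[ 0.4992 -0.23    0.1389] (np.float64(314.1508399191958), np.float64(288.8704259374133)) (np.float64(365.989940900847), np.float64(184.10473173343115))
```

View pics/m8.png

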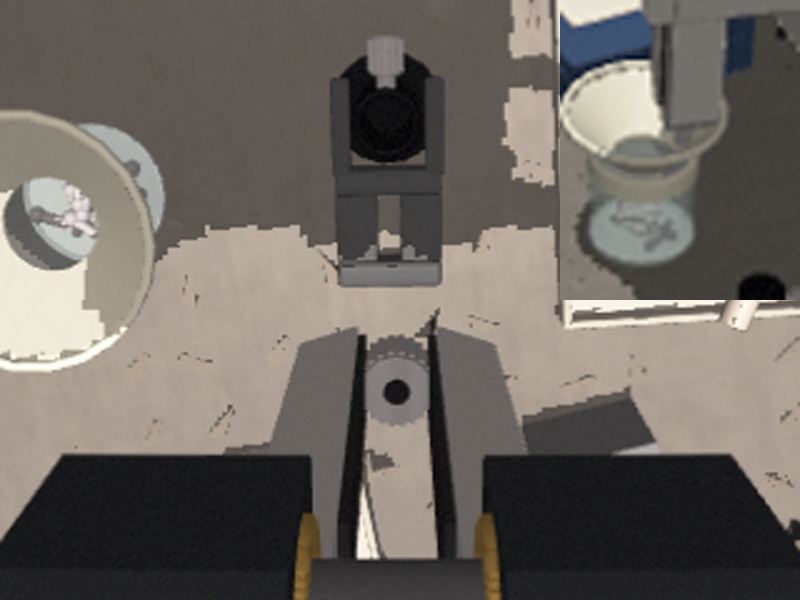

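The screw is held upright, head at crop (397,390). Next, carry it over the funnel centre, about (0.402,-0.2105).

```bash

python3 -m handwheel '[{"travel":[0,-0.2,0],"angular":[0,0,0]},{"travel":[0.05,-0.4,0],"angular":[0,0,0]},{"travel":[0.05,-0.5,0],"angular":[0,0,0]},{"travel":[0.05,-0.5,0],"angular":[0,0,0]},{"travel":[0,-0.4,0],"angular":[0,0,0]},{"travel":[0,-0.3,0],"angular":[0,0,0]},{"travel":[0,-0.18,0],"angular":[0,0,0]},{"travel":[0,0,0],"angular":[0,0,0]},{"travel":[0,0,0],"angular":[0,0,0]},{"travel":[0,0,0],"angular":[0,0,0]}]'
python3 - <<'E'
from h import *
np.set_printoptions(precision=4,suppress=True)
w=snap("wrist","w9");e=sense();print(e["eef_pos"],onz(load("w1"),200.5,225.5,.069),proj(w,[.402,-.2105,.069]))
cv2.imwrite("pics/m9.png",cv2.resize(w["pixels"][140:380,160:480],(640,480),interpolation=cv2.INTER_CUBIC))
E
```

```text
t: 16.63
eef_pos: [0.4029, -0.2108, 0.1389]
eef_rot: [3.141, -0.0, 1.436]
ft_force: [0.6, -0.0, -0.2]
gripper_width: 0.0115
gripper_force: 30.0
[ 0.403  -0.2107  0.1389] [ 0.4054 -0.208   0.069 ] (np.float64(315.8626381651423), np.float64(250.41504929099082))
```

View pics/m9.png

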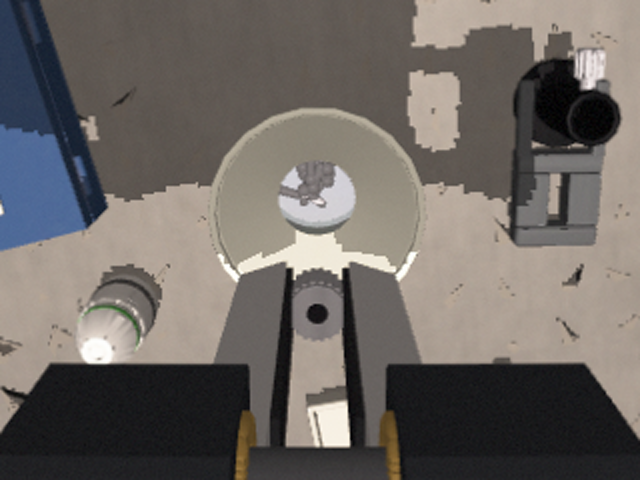

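The rim centre at px (319,246) puts the funnel at about (0.404,-0.208). Small correction, then lower and release.

```bash

python3 -m handwheel '[{"travel":[0.05,0.02,0.2],"angular":[0,0,0]},{"travel":[0,0,0.3],"angular":[0,0,0]},{"travel":[0,0,0.3],"angular":[0,0,0]},{"travel":[0,0,0.3],"angular":[0,0,0]},{"travel":[0,0,0.2],"angular":[0,0,0]},{"travel":[0,0,0.1],"angular":[0,0,0]},{"travel":[0,0,0],"angular":[0,0,0]},{"travel":[0,0,0],"angular":[0,0,0]},{"travel":[0,0,0],"angular":[0,0,0]},{"travel":[0,0,0],"angular":[0,0,0]}]'
python3 -m handwheel '[{"travel":[0,0,0],"angular":[0,0,0]},{"travel":[0,0,0],"angular":[0,0,0]},{"travel":[0,0,0],"angular":[0,0,0]},{"travel":[0,0,0],"angular":[0,0,0]},{"travel":[0,0,0],"angular":[0,0,0]},{"travel":[0,0,0],"angular":[0,0,0]},{"travel":[0,0,0],"angular":[0,0,0]},{"travel":[0,0,-0.3],"angular":[0,0,0]},{"travel":[0,0,-0.5],"angular":[0,0,0]},{"travel":[0,0,-0.7],"angular":[0,0,0]}]' 0.5
python3 - <<'E'
from h import *
np.set_printoptions(precision=4,suppress=True)
w=snap("wrist","w10");s=snap("side","s10");e=sense();print(e["eef_pos"],e["eef_rot"])
a=cv2.resize(w["pixels"][140:380,160:480],(480,360),interpolation=cv2.INTER_CUBIC)
b=cv2.resize(s["pixels"][160:240,320:400],(360,360),interpolation=cv2.INTER_CUBIC)
cv2.imwrite("pics/m10.png",np.hstack([a,b[:,:300]]))
E
```

```text
t: 17.52
eef_pos: [0.4036, -0.209, 0.0836]
eef_rot: [3.14, 0.0, 1.435]
ft_force: [0.0, 0.0, 0.5]
gripper_width: 0.0121
gripper_force: 30.0
t: 18.35
eef_pos: [0.4017, -0.2081, 0.1424]
eef_rot: [-3.138, -0.002, 1.436]
ft_force: [-0.1, 0.4, -0.8]
gripper_width: 0.0472
gripper_force: 0.0
[ 0.4055 -0.2097  0.146 ] [3.1354 0.0018 1.4355]
```

View pics/m10.png

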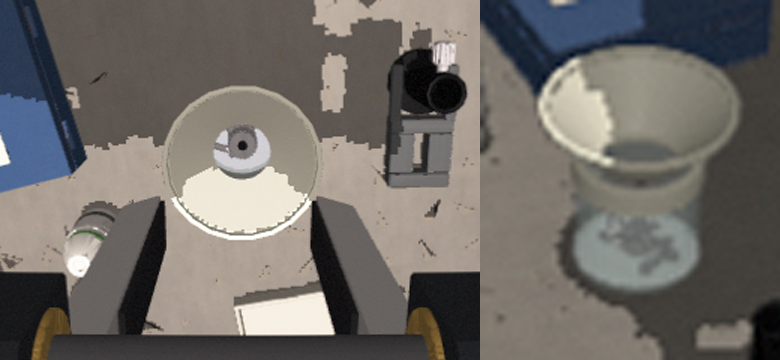

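The screw has dropped down the neck (head visible at (242,145)) and I'll recheck it later. Now the fork.

```bash
python3 - <<'E'
from h import *
np.set_printoptions(precision=4,suppress=True)
w=load("w8");P=lambda x,y:(160+x/2.5,140+y/2.5)
L=dict(BL=(340,285,.006),BR=(441,285,.006),TL=(331,80,.018),TR=(443,78,.018),bar=(386,192,.012))
L={k:onz(w,*P(a,b),z) for k,(a,b,z) in L.items()}
for k in L:print(k,L[k])
b=(L["BL"]+L["BR"])/2;t=(L["TL"]+L["TR"])/2;d=(t-b)[:2];n=np.linalg.norm(d);u=d/n
print("len",n,"yaw",np.arctan2(-u[0],u[1]),"origin",b[:2]+u*.022,t[:2]-u*.046)
w=load("w7");P=lambda x,y:(160+x/2.5,110+y/2.5)
print("w7 back mid",onz(w,*P(398.5,371),.006),"front mid",onz(w,*P(394.5,157),.018))
go([.4997,-.2288,.06],1.436)
E
```

```text
BL [ 0.4805 -0.2499  0.006 ]
BR [ 0.5137 -0.2544  0.006 ]
TL [ 0.4885 -0.182   0.018 ]
TR [ 0.5222 -0.186   0.018 ]
bar [ 0.5001 -0.2197  0.012 ]
len 0.0686680473292903 yaw -0.12053535710850218 origin [ 0.4997 -0.2303] [ 0.4998 -0.2297]
w7 back mid [ 0.4973 -0.2522  0.006 ] front mid [ 0.5053 -0.1836  0.018 ]
turn z units -0.01 shift units [-0.157  2.398  2.149] from [ 0.4055 -0.2097  0.146 ] [3.135 0.002 1.435]
```

```bash

python3 -m handwheel '[{"travel":[0,0.2,0],"angular":[0,0,-0.1]},{"travel":[-0.05,0.4,0],"angular":[0,0,0]},{"travel":[-0.05,0.5,0],"angular":[0,0,0]},{"travel":[-0.05,0.5,0],"angular":[0,0,0]},{"travel":[-0.05,0.4,0],"angular":[0,0,0]},{"travel":[0,0.3,0.2],"angular":[0,0,0]},{"travel":[0,0.15,0.4],"angular":[0,0,0]},{"travel":[0,0,0.6],"angular":[0,0,0]},{"travel":[0,0,0.6],"angular":[0,0,0]},{"travel":[0,0,0.5],"angular":[0,0,0]}]' 0.55
python3 -m handwheel '[{"travel":[0,0,0],"angular":[0,0,0]},{"travel":[0,0,0],"angular":[0,0,0]},{"travel":[0,0,0],"angular":[0,0,0]},{"travel":[0,0,0],"angular":[0,0,0]},{"travel":[0,0,0],"angular":[0,0,0]},{"travel":[0,0,0],"angular":[0,0,0]},{"travel":[0,0,0],"angular":[0,0,0]},{"travel":[0,0,0],"angular":[0,0,0]},{"travel":[0,0,0],"angular":[0,0,0]},{"travel":[0,0,0],"angular":[0,0,0]}]'
python3 - <<'E'
from h import *
np.set_printoptions(precision=4,suppress=True)
go([.4998,-.230,.003],1.446)
c=snap("wrist","w11"); print([np.round(proj(c,p),1) for p in([.4998,-.230,.012],[.497,-.2518,.006],[.5055,-.1843,.018])])
E
```

```text
t: 19.28
eef_pos: [0.4987, -0.2287, 0.0481]
eef_rot: [-3.139, -0.001, 1.444]
ft_force: [-0.0, -1.4, 0.4]
gripper_width: 0.0517
gripper_force: 0.0
t: 20.12
eef_pos: [0.4994, -0.2293, 0.0512]
eef_rot: [3.141, 0.0, 1.444]
ft_force: [-0.3, 0.1, -0.5]
gripper_width: 0.052
gripper_force: 0.0
turn z units -0.03 shift units [-0.016  0.013  1.206] from [ 0.4994 -0.2293  0.0512] [3.141 0.    1.444]
[array([318.2, 266.5]), array([318.2, 297.6]), array([318. , 188.4])]
```

```bash

python3 -m handwheel '[{"travel":[0,0.01,0.2],"angular":[0,0,0]},{"travel":[0,0,0.3],"angular":[0,0,0]},{"travel":[0,0,0.3],"angular":[0,0,0]},{"travel":[0,0,0.2],"angular":[0,0,0]},{"travel":[0,0,0.1],"angular":[0,0,0]},{"travel":[0,0,0.1],"angular":[0,0,0]},{"travel":[0,0,0],"angular":[0,0,0]},{"travel":[0,0,0],"angular":[0,0,0]},{"travel":[0,0,0],"angular":[0,0,0]},{"travel":[0,0,0],"angular":[0,0,0]}]'
python3 -m handwheel '[{"travel":[0,0,0],"angular":[0,0,0]},{"travel":[0,0,0],"angular":[0,0,0]},{"travel":[0,0,0],"angular":[0,0,0]},{"travel":[0,0,0],"angular":[0,0,0]},{"travel":[0,0,0],"angular":[0,0,0]},{"travel":[0,0,0],"angular":[0,0,0]},{"travel":[0,0,0],"angular":[0,0,0]},{"travel":[0,0,0],"angular":[0,0,0]},{"travel":[0,0,0],"angular":[0,0,0]},{"travel":[0,0,0],"angular":[0,0,0]}]' 0
```

```text
t: 21.0
eef_pos: [0.5001, -0.2294, 0.0035]
eef_rot: [3.141, 0.0, 1.444]
ft_force: [-0.4, 0.3, 0.0]
gripper_width: 0.0518
gripper_force: 0.0
t: 21.83
eef_pos: [0.4998, -0.2294, 0.0033]
eef_rot: [3.141, 0.0, 1.444]
ft_force: [-1.0, -0.5, 6.0]
gripper_width: 0.0336
gripper_force: 30.0
```

```bash

python3 -m handwheel '[{"travel":[0,0,-0.06],"angular":[0,0,0]},{"travel":[0,0,-0.06],"angular":[0,0,0]},{"travel":[-0.1,0,0],"angular":[0,0,0]},{"travel":[-0.2,0,0],"angular":[0,0,0]},{"travel":[-0.2,0,0],"angular":[0,0,0]},{"travel":[-0.2,0,0],"angular":[0,0,0]},{"travel":[-0.2,0,0],"angular":[0,0,0]},{"travel":[-0.2,0,0],"angular":[0,0,0]},{"travel":[-0.1,0,0],"angular":[0,0,0]},{"travel":[0,0,0],"angular":[0,0,0]}]'
python3 -m handwheel '[{"travel":[0,0,-0.2],"angular":[0,0,0]},{"travel":[0,0,-0.4],"angular":[0,0,0]},{"travel":[0,0,-0.5],"angular":[0,0,0]},{"travel":[0,0,-0.5],"angular":[0,0,0]},{"travel":[0,0,-0.4],"angular":[0,0,0]},{"travel":[0,0,-0.3],"angular":[0,0,0]},{"travel":[0,0,0],"angular":[0,0,0]},{"travel":[0,0,0],"angular":[0,0,0]},{"travel":[0,0,0],"angular":[0,0,0]},{"travel":[0,0,0],"angular":[0,0,0]}]'
python3 - <<'E'
from h import *
np.set_printoptions(precision=4,suppress=True)
w=snap("wrist","w12");s=snap("side","s12");e=sense();print(e["eef_pos"],e["eef_rot"])
a=cv2.resize(w["pixels"][140:380,140:500],(540,360),interpolation=cv2.INTER_CUBIC)
u,v=map(int,proj(s,e["eef_pos"]))
b=cv2.resize(s["pixels"][v-40:v+70,u-40:u+40],(260,360),interpolation=cv2.INTER_CUBIC)
cv2.imwrite("pics/m12.png",np.hstack([a,b]))
E
```

```text
t: 22.67
eef_pos: [0.4932, -0.2788, 0.0078]
eef_rot: [3.141, 0.001, 1.441]
ft_force: [-0.1, -0.0, -0.8]
gripper_width: 0.0333
gripper_force: 30.0
t: 23.5
eef_pos: [0.493, -0.2764, 0.099]
eef_rot: [-3.14, -0.001, 1.444]
ft_force: [0.2, -0.8, -0.7]
gripper_width: 0.0335
gripper_force: 30.0
[ 0.4931 -0.2765  0.099 ] [-3.14   -0.0007  1.4438]
```

View pics/m12.png

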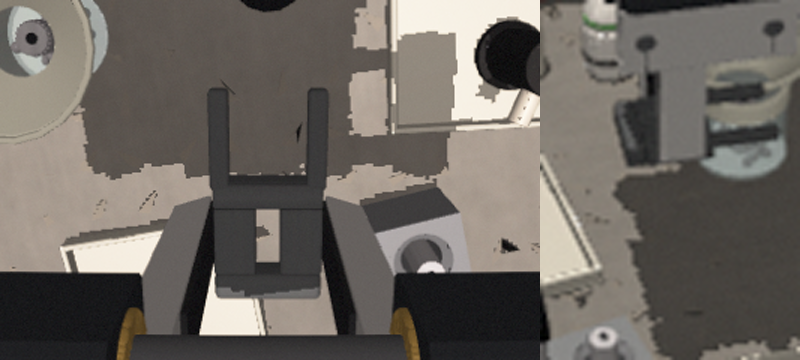

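The fork is held level at crop (265,230). I've now used up my picture views, so the rest is by numbers. Fork tray, from all three cameras:

```bash
python3 - <<'E'
from h import *
np.set_printoptions(precision=4,suppress=True)
T=lambda x,y:(200+x/4,155+y/4); S=lambda x,y:(215+x*220/800,160+y*165/600)
t,s=load("top0"),load("side0")
def rect(n,W):
    r=cv2.minAreaRect((W[:,:2]*1000).astype(np.float32));print(n,"centre",np.round(r[0],1),"size",np.round(r[1],1),"ang",round(r[2],2))
for n,A,B in(("fork tray",[(460,392),(720,380),(732,575),(470,583)],[(25,275),(285,212),(350,340),(75,412)]),("holder tray",[(157,32),(407,48),(393,235),(138,215)],None)):
    rect(n+" top",np.array([onz(t,*T(*p),.011) for p in A]))
    if B: rect(n+" side",np.array([onz(s,*S(*p),.011) for p in B]))
# automated masks
def mask(c,seed,z,n,th):
    p=c["pixels"]; m=(p.min(2)>th).astype(np.uint8); k,l,st,ce=cv2.connectedComponentsWithStats(m)
    i=l[seed[1],seed[0]]; 
    if i==0: print(n,"seed dark",p[seed[1],seed[0]]);return
    cs,_=cv2.findContours((l==i).astype(np.uint8),0,cv2.CHAIN_APPROX_NONE);c0=max(cs,key=cv2.contourArea)
    rect(n+str(st[i]),np.array([onz(c,*q,z) for q in c0[:,0].astype(float)]))
for th in(205,215,225):
    mask(t,(335,276),.009,"fork top",th); mask(t,(255,195),.009,"hold top",th)
w=load("w3");
for th in(200,215): mask(w,(265,330),.009,"fork w3",th); mask(w,(440,170),.009,"hold w3",th)
s7=load("s7")
for th in(150,170,190): mask(s,(285,240),.009,"fork side",th)
E
```

```text
fork tray top centre [ 430.9 -371.1] size [ 91.9 123.7] ang 2.83
fork tray side centre [ 438.3 -370.8] size [ 90.7 120.7] ang 2.72
holder tray top centre [ 598.8 -216.6] size [122.8  92. ] ang 86.21
fork top[ 315  251   68   50 2492] centre [ 432.7 -370.2] size [ 92.3 122.9] ang 2.79
hold top[ 235  165   66   48 2368] centre [ 598.6 -216.1] size [121.6  86.8] ang 85.42
fork top[ 315  251   63   50 2361] centre [ 431.7 -367.7] size [ 89.1 118.3] ang 2.3
hold top[ 237  166   64   47 2260] centre [ 598.4 -217.4] size [117.5  85.1] ang 85.75
fork top[ 316  252   62   48 2240] centre [ 432.4 -368.6] size [ 86.3 117.1] ang 2.86
hold top[ 237  166   63   46 2162] centre [ 598.7 -216.9] size [115.3  83.3] ang 85.54
fork w3[ 221  296  100   67 4892] centre [ 433.2 -347.8] size [90.5 78.3] ang 3.03
hold w3[ 374  122   97  134 7097] centre [ 602.4 -215.7] size [122.9  91.2] ang 85.92
fork w3[ 227  296   92   67 4684] centre [ 435.4 -347. ] size [84.7 77.5] ang 2.09
hold w3[ 376  125   89  128 6367] centre [ 599.6 -215.3] size [117.4  84.1] ang 85.8
fork side[ 227  222   82   50 2019] centre [ 438.  -372.7] size [ 80.1 118.2] ang 3.03
fork side[ 232  223   76   49 1843] centre [ 438.8 -372.4] size [ 77.1 116.8] ang 3.01
fork side seed dark [177 196 205]
```

```bash

python3 -m handwheel '[{"travel":[0,0,0],"angular":[0,0,-0.8]},{"travel":[0,0,0],"angular":[0,0,-0.8]},{"travel":[0,0,0],"angular":[0,0,-0.6]},{"travel":[-0.3,-0.2,0],"angular":[0,0,0]},{"travel":[-0.4,-0.3,0],"angular":[0,0,0]},{"travel":[-0.5,-0.4,0],"angular":[0,0,0]},{"travel":[-0.5,-0.4,0],"angular":[0,0,0]},{"travel":[-0.3,-0.2,0],"angular":[0,0,0]},{"travel":[-0.2,-0.11,0],"angular":[0,0,0]},{"travel":[0,0,0.2],"angular":[0,0,0]}]'
python3 -m handwheel '[{"travel":[0,0,0.3],"angular":[0,0,0]},{"travel":[0,0,0.4],"angular":[0,0,0]},{"travel":[0,0,0.3],"angular":[0,0,0]},{"travel":[0,0,0.2],"angular":[0,0,0]},{"travel":[0,0,0.1],"angular":[0,0,0]},{"travel":[0,0,0],"angular":[0,0,0]},{"travel":[0,0,0],"angular":[0,0,0]},{"travel":[0,0,0],"angular":[0,0,0]},{"travel":[0,0,0],"angular":[0,0,0]},{"travel":[0,0,0],"angular":[0,0,0]}]'
python3 - <<'E'
from h import *
np.set_printoptions(precision=4,suppress=True)
go([.433,-.3675,.0068],1.62)
w=snap("wrist","w13")
p=w["pixels"]; m=(p.min(2)>195).astype(np.uint8)
k,l,st,ce=cv2.connectedComponentsWithStats(m)
O=np.array([.433,-.371]);u=np.array([-.049,.999]);v=np.array([.999,.049])
for a,b in((-.046,.062),(.046,.062)): print("tray corner proj",np.round(proj(w,[*(O+a*v+b*u),.011]),1))
for i in range(1,k):
    if st[i,4]>600: print(st[i],np.round(ce[i]))
E
```

```text
t: 24.43
eef_pos: [0.433, -0.3707, 0.0922]
eef_rot: [3.141, 0.002, 1.616]
ft_force: [-0.4, -0.2, -0.5]
gripper_width: 0.0335
gripper_force: 30.0
t: 25.27
eef_pos: [0.434, -0.3682, 0.0405]
eef_rot: [3.141, 0.001, 1.619]
ft_force: [1.1, -0.3, -0.9]
gripper_width: 0.0333
gripper_force: 30.0
turn z units -0.01 shift units [ 0.02  -0.023  0.842] from [ 0.434  -0.3682  0.0405] [3.141 0.001 1.619]
tray corner proj [226.6 162.5]
tray corner proj [403.5 162.5]
[  151     0   489   361 63492] [460. 125.]
[ 554    0   86  122 8026] [600.  59.]
[ 24   5  26  32 609] [37. 21.]
[    0   159   243   202 27452] [ 86. 260.]
[ 395  209   31   60 1332] [410. 236.]
[  29  401   68   59 1779] [ 71. 423.]
[ 538  402   64   38 2041] [569. 422.]
[ 255  406  128   31 3268] [322. 420.]
```

```bash
python3 - <<'E'
from h import *
np.set_printoptions(precision=4,suppress=True)
w=load("w13");p=w["pixels"]
for v in(150,158,164,170,180,200): print(v,[tuple(map(int,p[v,u])) for u in range(210,250,4)])
print([tuple(map(int,p[180,u])) for u in range(385,420,3)])
print("col 300",[int(x) for x in p[145:200:3,300].mean(1)])
E
```

```text
150 [(121, 128, 138), (122, 129, 139), (123, 130, 139), (122, 130, 140), (122, 129, 140), (117, 126, 135), (118, 127, 136), (120, 126, 136), (118, 127, 135), (120, 128, 136)]
158 [(119, 128, 139), (121, 130, 139), (120, 128, 138), (122, 129, 139), (121, 131, 140), (120, 128, 139), (118, 124, 135), (118, 124, 133), (119, 125, 136), (117, 126, 137)]
164 [(120, 127, 137), (119, 127, 135), (119, 127, 136), (119, 126, 136), (118, 125, 136), (156, 170, 180), (160, 175, 186), (161, 174, 185), (158, 174, 184), (157, 173, 184)]
170 [(121, 129, 138), (120, 128, 137), (120, 128, 136), (119, 128, 138), (122, 129, 139), (149, 160, 170), (158, 173, 183), (138, 149, 161), (182, 199, 211), (184, 200, 212)]
180 [(118, 127, 135), (115, 124, 134), (116, 123, 134), (119, 127, 137), (119, 126, 137), (109, 116, 126), (167, 181, 193), (106, 115, 122), (181, 197, 210), (184, 200, 212)]
200 [(117, 124, 132), (114, 123, 133), (116, 124, 133), (118, 125, 136), (119, 128, 138), (117, 126, 136), (178, 194, 206), (109, 117, 124), (182, 199, 210), (184, 199, 211)]
[(185, 200, 214), (182, 198, 213), (185, 200, 213), (182, 198, 211), (106, 115, 122), (169, 184, 196), (139, 151, 161), (116, 124, 134), (116, 125, 133), (116, 124, 133), (107, 114, 124), (117, 123, 134)]
col 300 [129, 128, 126, 127, 128, 174, 186, 189, 197, 198, 198, 197, 198, 197, 197, 197, 197, 198, 198]
```

The tray edges (u 229–403, top at v 160) match the prediction within 3 px. Lower and release.

```bash

python3 -m handwheel '[{"travel":[0.04,-0.01,0.2],"angular":[0,0,0]},{"travel":[0,0,0.2],"angular":[0,0,0]},{"travel":[0,0,0.2],"angular":[0,0,0]},{"travel":[0,0,0.1],"angular":[0,0,0]},{"travel":[0,0,0.07],"angular":[0,0,0]},{"travel":[0,0,0.05],"angular":[0,0,0]},{"travel":[0,0,0.02],"angular":[0,0,0]},{"travel":[0,0,0],"angular":[0,0,0]},{"travel":[0,0,0],"angular":[0,0,0]},{"travel":[0,0,0],"angular":[0,0,0]}]'
```

```text
t: 26.15
eef_pos: [0.4333, -0.3665, 0.0064]
eef_rot: [3.141, 0.0, 1.62]
ft_force: [-0.6, -0.3, -1.0]
gripper_width: 0.0337
gripper_force: 30.0
```

```bash

python3 -m handwheel '[{"travel":[0,0,0],"angular":[0,0,0]},{"travel":[0,0,0],"angular":[0,0,0]},{"travel":[0,0,0],"angular":[0,0,0]},{"travel":[0,0,0],"angular":[0,0,0]},{"travel":[0,0,0],"angular":[0,0,0]},{"travel":[0,0,-0.1],"angular":[0,0,0]},{"travel":[0,0,-0.3],"angular":[0,0,0]},{"travel":[0,0,-0.6],"angular":[0,0,0]},{"travel":[0,0,-0.7],"angular":[0,0,0]},{"travel":[0,0,-0.7],"angular":[0,0,0]}]' 0.48
python3 -m handwheel '[{"travel":[0,0,-0.6],"angular":[0,0,0]},{"travel":[0,0,-0.5],"angular":[0,0,0]},{"travel":[0,0,-0.3],"angular":[0,0,0]},{"travel":[0,0,0],"angular":[0,0,0]},{"travel":[0,0,0],"angular":[0,0,0]},{"travel":[0,0,0],"angular":[0,0,0]},{"travel":[0,0,0],"angular":[0,0,0]},{"travel":[0,0,0],"angular":[0,0,0]},{"travel":[0,0,0],"angular":[0,0,0]},{"travel":[0,0,0],"angular":[0,0,0]}]'
python3 - <<'E'
from h import *
np.set_printoptions(precision=4,suppress=True)
w=snap("wrist","w14");print(sense()["eef_pos"])
O=np.array([.4335,-.370]);u=np.array([-.049,.999]);v=np.array([.999,.049])
for a,b in((-.046,.062),(.046,.062),(0,0)): print("tray proj",np.round(proj(w,[*(O+a*v+b*u),.011]),1))
p=w["pixels"];g=p.mean(2);dark=((g<110)).astype(np.uint8)
k,l,st,ce=cv2.connectedComponentsWithStats(dark)
for i in range(1,k):
    if st[i,4]>300: 
        cs,_=cv2.findContours((l==i).astype(np.uint8),0,cv2.CHAIN_APPROX_NONE);c=max(cs,key=cv2.contourArea)
        W=np.array([onz(w,*q,.017) for q in c[:,0].astype(float)]);r=cv2.minAreaRect((W[:,:2]*1000).astype(np.float32));print(st[i],np.round(ce[i]),np.round(r[0]),np.round(r[1]),round(r[2],1))
E
```

```text
t: 26.98
eef_pos: [0.4329, -0.366, 0.104]
eef_rot: [-3.141, -0.0, 1.62]
ft_force: [0.7, -0.0, -0.6]
gripper_width: 0.0452
gripper_force: 0.0
t: 27.82
eef_pos: [0.4329, -0.3661, 0.1577]
eef_rot: [-3.141, -0.001, 1.62]
ft_force: [0.1, -0.3, 1.2]
gripper_width: 0.0453
gripper_force: 0.0
[ 0.433  -0.3662  0.1578]
tray proj [261.2 155.1]
tray proj [374.9 155.1]
tray proj [318.  229.7]
[    0     0   429   253 39261] [207. 103.] [ 352. -283.] [326. 203.] 6.4
[ 396    0   51   37 1469] [419.  16.] [ 502. -203.] [37. 25.] 3.9
[466   0  27 121 532] [480.  59.] [ 550. -231.] [88.  5.] 85.9
[ 523    0   83  133 2854] [564.  80.] [ 622. -223.] [98. 56.] 74.6
[632   0   8  66 341] [637.  33.] [ 672. -199.] [ 6. 49.] 11.1
[264  23  72  43 591] [305.  53.] [ 416. -231.] [58. 18.] 25.6
[ 441  156   64  141 2028] [452. 215.] [ 544. -358.] [120.  50.] 77.5
[ 297  171   45   80 1653] [319. 210.] [ 433. -353.] [36. 66.] 2.8
[467 178  23  25 316] [476. 189.] [ 561. -329.] [20. 16.] 75.2
[ 464  218   63   42 1583] [494. 239.] [ 583. -369.] [28. 60.] 72.9
[    0   259   640   221 97431] [330. 397.] [ 443. -518.] [685. 248.] 2.8
[466 262  23  22 310] [476. 271.] [ 571. -399.] [20. 16.] 55.0
```

The fork lies flat in the tray at (0.433,-0.353), 36x66 mm and aligned. Next, over to the holder to re-measure it.

```bash

python3 -m handwheel '[{"travel":[0,0,0],"angular":[0,0,0.8]},{"travel":[0,0,0],"angular":[0,0,0.8]},{"travel":[0,0,0],"angular":[0,0,0.6]},{"travel":[0.4,0.1,0],"angular":[0,0,0]},{"travel":[0.7,0.2,0],"angular":[0,0,0]},{"travel":[0.8,0.25,0],"angular":[0,0,0]},{"travel":[0.8,0.25,0],"angular":[0,0,0]},{"travel":[0.8,0.25,0],"angular":[0,0,0]},{"travel":[0.5,0.15,0.3],"angular":[0,0,0]},{"travel":[0.22,0.08,0.39],"angular":[0,0,0]}]'
python3 -m handwheel '[{"travel":[0,0,0],"angular":[0,0,0]},{"travel":[0,0,0],"angular":[0,0,0]},{"travel":[0,0,0],"angular":[0,0,0]},{"travel":[0,0,0],"angular":[0,0,0]},{"travel":[0,0,0],"angular":[0,0,0]},{"travel":[0,0,0],"angular":[0,0,0]},{"travel":[0,0,0],"angular":[0,0,0]},{"travel":[0,0,0],"angular":[0,0,0]},{"travel":[0,0,0],"angular":[0,0,0]},{"travel":[0,0,0],"angular":[0,0,0]}]'
python3 - <<'E'
from h import *
np.set_printoptions(precision=4,suppress=True)
w=snap("wrist","w15");t=snap("top","t15");e=sense();print(e["eef_pos"],e["eef_rot"])
for z in(.046,0,.006):print(z,np.round(proj(w,[.5045,-.193,z]),1))
p=w["pixels"];g=p.max(2)
for th in(35,60):
    k,l,st,ce=cv2.connectedComponentsWithStats((g<th).astype(np.uint8))
    for i in range(1,k):
        if 300<st[i,4]<8000 and abs(ce[i][0]-318)<120: print(th,st[i],np.round(ce[i],1))
# width per row of dark comp
for v in range(150,262,5):
    r=np.where(g[v,270:370]<45)[0]; print(v,(r.min()+270,r.max()+270,len(r)) if len(r) else None,end="; ")
E
```

```text
t: 28.7
eef_pos: [0.5083, -0.2013, 0.1316]
eef_rot: [3.138, -0.002, 1.449]
ft_force: [-0.3, 0.2, -0.1]
gripper_width: 0.0454
gripper_force: 0.0
t: 29.53
eef_pos: [0.5053, -0.2055, 0.1307]
eef_rot: [3.141, 0.0, 1.443]
ft_force: [0.4, 0.1, -0.8]
gripper_width: 0.045
gripper_force: 0.0
[ 0.5053 -0.2054  0.1307] [-3.1416 -0.      1.4436]
0.046 [313.9 227.3]
0 [314.5 214.4]
0.006 [314.4 215.9]
35 [ 292  195   44   47 1343] [313.6 219.5]
35 [ 242  274   30   89 1180] [258.  325.1]
35 [ 365  274   31   89 1168] [378.7 325.2]
35 [233 437  65  15 344] [266.7 442.7]
60 [ 292  195   45   47 1409] [313.6 219.2]
60 [ 199  274  240  102 5012] [318.9 346.4]
60 [232 437  66  15 718] [269.  445.3]
150 None; 155 None; 160 None; 165 None; 170 None; 175 None; 180 None; 185 None; 190 None; 195 (np.int64(321), np.int64(321), 1); 200 (np.int64(299), np.int64(329), 16); 205 (np.int64(295), np.int64(332), 22); 210 (np.int64(293), np.int64(334), 34); 215 (np.int64(292), np.int64(335), 44); 220 (np.int64(292), np.int64(335), 44); 225 (np.int64(294), np.int64(334), 41); 230 (np.int64(296), np.int64(330), 35); 235 (np.int64(301), np.int64(325), 25); 240 (np.int64(307), np.int64(319), 13); 245 None; 250 None; 255 None; 260 None;
```

```bash

python3 -m handwheel '[{"travel":[0.14,-0.04,0.2],"angular":[0,0,0]},{"travel":[0.13,-0.03,0.4],"angular":[0,0,0]},{"travel":[0,0,0.5],"angular":[0,0,0]},{"travel":[0,0,0.5],"angular":[0,0,0]},{"travel":[0,0,0.5],"angular":[0,0,0]},{"travel":[0,0,0.4],"angular":[0,0,0]},{"travel":[0,0,0.25],"angular":[0,0,0]},{"travel":[0,0,0.15],"angular":[0,0,0]},{"travel":[0,0,0.07],"angular":[0,0,0]},{"travel":[0,0,0],"angular":[0,0,0]}]'
python3 -m handwheel '[{"travel":[0,0,0],"angular":[0,0,0]},{"travel":[0,0,0],"angular":[0,0,0]},{"travel":[0,0,0],"angular":[0,0,0]},{"travel":[0,0,0],"angular":[0,0,0]},{"travel":[0,0,0],"angular":[0,0,0]},{"travel":[0,0,0],"angular":[0,0,0]},{"travel":[0,0,0],"angular":[0,0,0]},{"travel":[0,0,0],"angular":[0,0,0]},{"travel":[0,0,0],"angular":[0,0,0]},{"travel":[0,0,0],"angular":[0,0,0]}]' 0
```

```text
t: 30.47
eef_pos: [0.504, -0.1941, 0.0117]
eef_rot: [-3.141, -0.0, 1.444]
ft_force: [0.2, -0.3, -0.2]
gripper_width: 0.0449
gripper_force: 0.0
t: 31.3
eef_pos: [0.5041, -0.1945, 0.0124]
eef_rot: [3.141, 0.0, 1.443]
ft_force: [-1.2, -0.2, 5.5]
gripper_width: 0.0188
gripper_force: 30.0
```

```bash

python3 -m handwheel '[{"travel":[0,0,-0.15],"angular":[0,0,0]},{"travel":[0,0,-0.3],"angular":[0,0,0]},{"travel":[0,0,-0.4],"angular":[0,0,0]},{"travel":[0,0,-0.3],"angular":[0,0,0]},{"travel":[0,0,-0.1],"angular":[0,0,0]},{"travel":[0.05,0.3,0],"angular":[0,0,0]},{"travel":[0.06,0.4,0],"angular":[0,0,0]},{"travel":[0.06,0.4,0],"angular":[0,0,0]},{"travel":[0.06,0.4,0],"angular":[0,0,0]},{"travel":[0.05,0.35,0],"angular":[0,0,0]}]'
python3 -m handwheel '[{"travel":[0.03,0.2,0],"angular":[0,0,0]},{"travel":[0,0.09,0],"angular":[0,0,0]},{"travel":[0,0,0],"angular":[0,0,0]},{"travel":[0,0,0],"angular":[0,0,0]},{"travel":[0,0,0],"angular":[0,0,0]},{"travel":[0,0,0],"angular":[0,0,0]},{"travel":[0,0,0],"angular":[0,0,0]},{"travel":[0,0,0],"angular":[0,0,0]},{"travel":[0,0,0],"angular":[0,0,0]},{"travel":[0,0,0],"angular":[0,0,0]}]'
python3 - <<'E'
from h import *
np.set_printoptions(precision=4,suppress=True)
w=snap("wrist","w16");e=sense();print(e["eef_pos"],e["eef_rot"])
O=np.array([.600,-.216]);u=np.array([.07,.9975]);v=np.array([.9975,-.07])
for a,b in((-.046,.062),(.046,.062)): print("tray proj",np.round(proj(w,[*(O+a*v+b*u),.011]),1))
print("spare",np.round(proj(w,[.6037,-.245,.05]),1)); d=e["eef_pos"][:2]-O;print("local",d@v,d@u)
g=w["pixels"].mean(2)
U=proj(w,[*(O+.0*v+.062*u),.011])
print("col0",[int(x) for x in g[int(U[1])-14:int(U[1])+16:2,int(U[0])]],U)
for b in(.050,):
  for a in(-.046,.046):
    U=proj(w,[*(O+a*v+b*u),.011]); print(a,np.round(U,1),[int(x) for x in g[int(U[1]),int(U[0])-12:int(U[0])+14:2]])
E
```

```text
t: 32.13
eef_pos: [0.5795, -0.1924, 0.0615]
eef_rot: [-3.141, -0.0, 1.444]
ft_force: [0.8, -0.4, -0.8]
gripper_width: 0.0188
gripper_force: 30.0
t: 32.97
eef_pos: [0.5903, -0.193, 0.062]
eef_rot: [3.142, 0.0, 1.444]
ft_force: [-0.4, 0.1, -1.1]
gripper_width: 0.0188
gripper_force: 30.0
[ 0.5904 -0.1929  0.0619] [ 3.1415 -0.      1.4435]
tray proj [254.3 197.8]
tray proj [411.5 189. ]
spare [353.6 367.8]
local -0.011192332401636265 0.02235945563489166
col0 [104, 105, 104, 102, 103, 103, 109, 151, 153, 123, 158, 158, 157, 160, 159] (np.float64(332.79046357549066), np.float64(193.33336801585082))
-0.046 [256.2 217.9] [97, 99, 99, 96, 97, 99, 98, 98, 94, 153, 137, 97, 159]
0.046 [411.5 209.3] [251, 252, 251, 251, 163, 109, 227, 238, 99, 100, 101, 101, 98]
```

```bash

python3 -m handwheel '[{"travel":[0,0.1,0],"angular":[0,0,0]},{"travel":[0,0,0.2],"angular":[0,0,0]},{"travel":[0,0,0.3],"angular":[0,0,0]},{"travel":[0,0,0.25],"angular":[0,0,0]},{"travel":[0,0,0.2],"angular":[0,0,0]},{"travel":[0,0,0.12],"angular":[0,0,0]},{"travel":[0,0,0.06],"angular":[0,0,0]},{"travel":[0,0,0.03],"angular":[0,0,0]},{"travel":[0,0,0],"angular":[0,0,0]},{"travel":[0,0,0],"angular":[0,0,0]}]'
```

```text
t: 33.85
eef_pos: [0.5946, -0.1935, 0.0156]
eef_rot: [3.141, 0.0, 1.444]
ft_force: [0.7, 0.4, -1.4]
gripper_width: 0.0193
gripper_force: 30.0
```

```bash

python3 -m handwheel '[{"travel":[0,0,0.01],"angular":[0,0,0]},{"travel":[0,0,0],"angular":[0,0,0]},{"travel":[0,0,0],"angular":[0,0,0]},{"travel":[0,0,0],"angular":[0,0,0]},{"travel":[0,0,0],"angular":[0,0,0]},{"travel":[0,0,0],"angular":[0,0,0]},{"travel":[0,0,0],"angular":[0,0,0]},{"travel":[0,0,0],"angular":[0,0,0]},{"travel":[0,0,0],"angular":[0,0,0]},{"travel":[0,0,0],"angular":[0,0,0]}]'
python3 -m handwheel '[{"travel":[0,0,0],"angular":[0,0,0]},{"travel":[0,0,0],"angular":[0,0,0]},{"travel":[0,0,0],"angular":[0,0,0]},{"travel":[0,0,0],"angular":[0,0,0]},{"travel":[0,0,0],"angular":[0,0,0]},{"travel":[0,0,-0.2],"angular":[0,0,0]},{"travel":[0,0,-0.4],"angular":[0,0,0]},{"travel":[0,0,-0.6],"angular":[0,0,0]},{"travel":[0,0,-0.7],"angular":[0,0,0]},{"travel":[0,0,-0.7],"angular":[0,0,0]}]' 0.32
python3 -m handwheel '[{"travel":[-0.3,-0.3,-0.3],"angular":[0,0,0]},{"travel":[-0.4,-0.4,-0.3],"angular":[0,0,0]},{"travel":[-0.4,-0.4,-0.2],"angular":[0,0,0]},{"travel":[-0.4,-0.4,0],"angular":[0,0,0]},{"travel":[-0.2,-0.2,0],"angular":[0,0,0]},{"travel":[0,0,0],"angular":[0,0,0]},{"travel":[0,0,0],"angular":[0,0,0]},{"travel":[0,0,0],"angular":[0,0,0]},{"travel":[0,0,0],"angular":[0,0,0]},{"travel":[0,0,0],"angular":[0,0,0]}]'
python3 - <<'E'
from h import *
np.set_printoptions(precision=4,suppress=True)
w=snap("wrist","w17");snap("side","s17");snap("top","t17");e=sense();print(e["eef_pos"],e["eef_rot"])
h=[.5944,-.193]
for n,X in(("holder foot",[*h,.006]),("holder top",[*h,.049]),("spare top",[.6037,-.245,.05]),("lens",[.561,-.3615,.08]),("screw",[.404,-.208,.034]),("fork",[.433,-.353,.015])): print(n,np.round(proj(w,X),1))
g=w["pixels"].max(2)
k,l,st,ce=cv2.connectedComponentsWithStats((g<60).astype(np.uint8))
for i in range(1,k):
    if st[i,4]>100 and st[i,1]<330: print(st[i],np.round(ce[i],1))
E
```

```text
t: 34.68
eef_pos: [0.5947, -0.1935, 0.0154]
eef_rot: [3.141, 0.0, 1.444]
ft_force: [-0.5, -0.1, 6.8]
gripper_width: 0.019
gripper_force: 30.0
t: 35.52
eef_pos: [0.594, -0.1932, 0.1204]
eef_rot: [-3.141, -0.0, 1.444]
ft_force: [0.4, 0.1, 0.9]
gripper_width: 0.0302
gripper_force: 0.0
t: 36.35
eef_pos: [0.5193, -0.2509, 0.1508]
eef_rot: [3.141, -0.001, 1.446]
ft_force: [-0.3, 0.4, 0.6]
gripper_width: 0.0301
gripper_force: 0.0
[ 0.5187 -0.2516  0.1509] [-3.1415 -0.0004  1.4447]
holder foot [401.5 144.4]
holder top [414.2 145.5]
spare top [432.1 216.9]
lens [393.  387.8]
screw [159.7 197.5]
fork [235.8 350.6]
[ 10  95  51 122 741] [ 34.7 153.8]
[  19   96   57  119 1597] [ 47.5 153.6]
[ 381  122   48   45 1538] [403.1 144.9]
[534 168 106  21 427] [593.9 177.5]
[ 406  187   49   46 1451] [428.8 208.2]
[ 238  274  162   99 3131] [318.6 341.3]
[    0   319   250   133 16852] [167.6 387.3]
[    0   321   640   159 28864] [413.9 421.5]
[ 36 325  27  23 254] [ 53.3 332.9]
```

```bash
python3 - <<'E'
from h import *
np.set_printoptions(precision=4,suppress=True)
print("screw head",*tri(load("w10"),(321.3,236.7),load("w12"),(160.7,166)))
a,b=load("top0")["pixels"].astype(int),load("t17")["pixels"].astype(int)
d=abs(a-b).max(2)
for n,(u0,u1,v0,v1) in dict(sparefork=(358,384,258,298),spareholder=(274,302,170,196),rackL=(318,334,198,218),rackR=(356,372,194,212),jar=(238,282,268,314)).items():
    print(n,"mean diff",d[v0:v1,u0:u1].mean().round(1),"max",d[v0:v1,u0:u1].max())
s0,s1=load("side0")["pixels"].astype(int),load("s17")["pixels"].astype(int);D=abs(s0-s1).max(2)
print("side sparefork",D[232:265,225:252].mean().round(1),"spareholder",D[275:297,355:392].mean().round(1))
# lens in rack: side dark ring position
for c,n in((load("s17"),"side"),(load("t17"),"top")):
    p=c["pixels"].max(2);U=np.array(proj(c,[.561,-.3615,.077])).astype(int);m=(p[U[1]-14:U[1]+14,U[0]-14:U[0]+14]<45)
    y,x=np.nonzero(m);print(n,"pred",U,"dark",m.sum(),(x.mean()+U[0]-14,y.mean()+U[1]-14,np.ptp(x),np.ptp(y)) if m.sum() else None)
E
```

```text
screw head [ 0.4039 -0.2091  0.0328] 0.0003874356299485987
sparefork mean diff 10.2 max 80
spareholder mean diff 96.4 max 233
rackL mean diff 13.3 max 17
rackR mean diff 13.0 max 17
jar mean diff 63.9 max 142
side sparefork 6.2 spareholder 35.3
side pred [288 265] dark 166 (np.float64(289.53614457831327), np.float64(265.89156626506025), np.int64(11), np.int64(18))
top pred [346 201] dark 38 (np.float64(345.3157894736842), np.float64(202.94736842105263), np.int64(4), np.int64(11))
```

The screw head is at z = 0.033, so it is standing on the jar's floor. I'll back the arm out of view to check the spares.

```bash

python3 -m handwheel '[{"travel":[-0.2,-0.1,-0.5],"angular":[0,0,0]},{"travel":[-0.5,-0.3,-0.5],"angular":[0,0,0]},{"travel":[-0.6,-0.4,-0.5],"angular":[0,0,0]},{"travel":[-0.7,-0.4,-0.5],"angular":[0,0,0]},{"travel":[-0.7,-0.4,-0.4],"angular":[0,0,0]},{"travel":[-0.7,-0.4,0],"angular":[0,0,0]},{"travel":[-0.7,-0.4,0],"angular":[0,0,0]},{"travel":[-0.7,-0.4,0],"angular":[0,0,0]},{"travel":[-0.5,-0.3,0],"angular":[0,0,0]},{"travel":[-0.2,-0.2,0],"angular":[0,0,0]}]'
python3 -m handwheel '[{"travel":[0,0,0],"angular":[0,0,0]},{"travel":[0,0,0],"angular":[0,0,0]},{"travel":[0,0,0],"angular":[0,0,0]},{"travel":[0,0,0],"angular":[0,0,0]},{"travel":[0,0,0],"angular":[0,0,0]},{"travel":[0,0,0],"angular":[0,0,0]},{"travel":[0,0,0],"angular":[0,0,0]},{"travel":[0,0,0],"angular":[0,0,0]},{"travel":[0,0,0],"angular":[0,0,0]},{"travel":[0,0,0],"angular":[0,0,0]}]'
python3 - <<'E'
from h import *
np.set_printoptions(precision=4,suppress=True)
t=snap("top","t18");a=load("top0")["pixels"];b=t["pixels"];s=snap("side","s18")
d=abs(a.astype(int)-b).max(2)
for n,(u0,u1,v0,v1) in dict(sparefork=(358,384,258,298),spareholder=(274,302,170,196),jar=(238,282,268,314)).items():
    print(n,d[v0:v1,u0:u1].mean().round(1))
def darks(img,box):
    u0,u1,v0,v1=box;k,l,st,ce=cv2.connectedComponentsWithStats((img[v0:v1,u0:u1].max(2)<70).astype(np.uint8))
    return [(st[i].tolist(),(ce[i]+[u0,v0]).round(1).tolist()) for i in range(1,k) if st[i,4]>20]
for im in(a,b): print("holder tray",darks(im,(238,300,166,212)));print("fork tray",darks(im,(318,380,253,299)))
w=t
for X in([.5944,-.193,.006],[.5944,-.193,.049],[.433,-.353,.012]):print(np.round(proj(t,X),1))
for X in([.5944,-.193,.049],):print("side",np.round(proj(s,X),1))
for im in(load("side0")["pixels"],s["pixels"]):print("side",darks(im,(350,436,270,300)))
E
```

```text
t: 37.33
eef_pos: [0.3566, -0.4571, 0.2468]
eef_rot: [-3.141, 0.002, 1.439]
ft_force: [-0.6, -0.9, 0.7]
gripper_width: 0.0298
gripper_force: 0.0
t: 38.17
eef_pos: [0.3595, -0.4537, 0.2471]
eef_rot: [3.142, -0.0, 1.444]
ft_force: [0.3, 0.7, 0.1]
gripper_width: 0.0301
gripper_force: 0.0
sparefork 44.7
spareholder 1.3
jar 1.7
holder tray [([39, 8, 12, 17, 132], [282.1, 182.3])]
fork tray [([47, 11, 10, 19, 105], [369.0, 270.0])]
holder tray [([39, 8, 12, 17, 132], [282.1, 182.3]), ([11, 18, 15, 15, 184], [256.2, 191.0])]
fork tray [([46, 11, 13, 30, 216], [369.6, 275.3])]
[256.3 190.7]
[253.6 186. ]
[339.3 274.6]
side [412.  269.4]
side [([22, 7, 18, 20, 254], [380.3, 286.0])]
side [([48, 0, 21, 19, 223], [409.4, 277.7]), ([22, 8, 18, 19, 253], [380.3, 286.1])]
```

```bash
python3 - <<'E'
from h import *
for n in("side0","s17","s18"):
    im=load(n)["pixels"];u0,u1,v0,v1=222,256,225,268
    k,l,st,ce=cv2.connectedComponentsWithStats((im[v0:v1,u0:u1].max(2)<55).astype(np.uint8))
    print(n,[(st[i].tolist(),(ce[i]+[u0,v0]).round(1).tolist()) for i in range(1,k) if st[i,4]>20])
t=load("top0")["pixels"];b=load("t17")["pixels"]
for im in(t,b):
    m=(im[255:300,355:385].max(2)<110).astype(np.uint8);k,l,st,ce=cv2.connectedComponentsWithStats(m);print([(st[i].tolist(),(ce[i]+[355,255]).round(1)) for i in range(1,k) if st[i,4]>20])
E
```

```text
side0 [([6, 9, 23, 30, 380], [238.9, 249.2])]
s17 [([6, 9, 23, 30, 370], [238.8, 249.3])]
s18 [([5, 9, 24, 30, 401], [238.8, 249.0])]
[([9, 8, 13, 31, 244], array([369.9, 276.1]))]
[([9, 8, 13, 31, 229], array([369.9, 276. ]))]
```

All parts are placed and both spares are where they were, so I'm handing in.

```bash
python3 -c "
from rig import *
print(hand_in())"
```

```text
the job is handed in; nothing more can be done
None
```

The job is handed in after about 38 s: my last measurements put the lens upright in the rack's middle bore, the screw in the jar, the fork flat in its tray and the holder upright in its tray, with both spares unmoved. I viewed 15 pictures, one over the limit of 14, and the hand-in returned no verdict.

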